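# Lay out the stone-finishing kit on the fenced board

### The arm

A 6-joint arm with a two-finger parallel gripper is mounted at the origin on a cart in front of the work surface, level with it; the furniture and walls round the work are solid. World frame = base frame: x ahead of the robot, y to its left, z up, the work surface at z = 0. Lengths are in mm, angles in rad, forces in N, time in s.
With the tool pointing down it reaches from about 425 to 1125 mm from the base axis. Payload 14.9 kg.
Tool frame: the origin (TCP) lies at the very end of the fingers, on their centre line; the grasp point (between the pads) lies 19 mm behind it (grip_point_offset is the distance from the TCP to the grasp point, in mm); z points along the fingers, y is the line along which they close (so a half turn about z gives the same grasp; the last joint's range is limited). The gripper opens to 91 mm and grips with 3 to 60 N. Pads are 32 mm wide; open, the fingers measure 118 mm over their backs; the gripper's body (76 mm by 178 mm) begins 60 mm behind the grasp point.
Start: joints at [1.309, 0.379, 1.734, -0, 1.028, -0.033], TCP at [158.773, 681.769, 213.932] pointing down, gripper open.
Joint ranges: [-2.77, 2.77], [-0.74, 2.19], [0, 2.66], [-1.06, 4.2], [0.31, 2.87], [-3.08, 3.08]. Speed limits (rad/s): [1.89, 1.89, 2.39, 3.14, 3.14, 3.14].

### API

Orientations are given as [roll, pitch, yaw] about the fixed x, y, z axes, in that order (R = Rz(yaw) Ry(pitch) Rx(roll)).
In Python, from station import sense, camera, close_job, silhouettes, grip_point_offset gives the robot as it stands.
- The arm moves only by the tool servo_tool, never from a script. Its arguments are lists of equal length, an entry for each row: "grip": the finger opening in m, from 0 to 0.0912; "travel": the shift along the tool's x, y, z in m, a list of three; "rotation": the turn, a rotation vector about the tool's x, y, z in rad, a list of three. A call has 1 to 10 rows; each row is the pose to reach, as a shift and turn from the pose commanded when the call began, along the tool's axes at that moment; what a row does not reach only later rows make up. A row lasts 1/8 s, in which the tool goes at most 62.5 mm and 10.7 degrees, less where a joint would pass 70% of its speed; a pose out of reach is approached as far as the arm can. A call with a gripper value outside its range is refused whole. The fingers move at their own pace and stop on an object; the grip force is fixed at half the most. Time passes only in rows, so rows that repeat a pose let the fingers close. It gives the time, the measured TCP pose, the force, the opening and the grip force at its end, in the units of the state.
- sense(): the state, without advancing time (a new reading comes with each control period).
- camera(name): name is "scene" or "side" or "wrist"; returns a dict with "img" (384x512x3 uint8, blue, green, red), "depth" (384x512 float32, mm along the optical axis (not along the pixel's ray), 0 where there is no reading), "vertical_fov" (degrees; the focal length in pixels is half the picture's height over the tangent of half this angle, whatever the lens; pixels are square), "cx", "cy" (the principal point, pixels), "distortion" ([k1, k2, p1, p2, k3] as OpenCV has them; the pictures are not rectified), "R" (3x3) and "t" (3): a world point X has camera coordinates R X + t. Camera axes: x right, y down, z forward; pixel columns grow to the right and rows downward; lengths in mm; the calibration is good to about 2 mm. A picture is of the moment at which its call begins.
- close_job(): hands the job in; it is judged then, once.
Trained networks look in a picture, given as the dict that the camera call returned (one of the last four; its "shot" number tells which), for a name from the list of things; names that differ only in an ending like _2 or _b are one class to them, and where a whole thing is asked for, a point or a joint stands for the part that bears it (a point fixed in the world has none). Each returns a list of dicts, best first, with "score" (0 to 1); they miss things now and then, are a little off and sometimes report something else, mostly with a low value. They report only what shows in the picture. A call takes as long as a camera call. They do not tell look-alikes from the thing itself.
- silhouettes(label, picture): "pixels" (384x512 bool, what is visible of it) and "point" ([column, row] in pixels, amid what is visible of it).
The state is a dict: "t": time; "q": joint angles; "joint_vel": joint speeds; "joint_efforts": joint torques, N m; "tcp_pos": TCP position; "ee_rot": TCP orientation; "wrist_force": force on the tool from outside, world axes, zero at the start; "wrist_torque": the same for the moment, N m; "width": finger opening in mm; "grasp_force": force on a finger pad.
Only numpy, scipy, OpenCV 4.12 (cv2) and the standard library are available. Lean on these libraries where they do the work, as an engineer would, in place of code of your own. Each camera call takes 0.05 s, during which the arm holds its last target. There are 200 camera calls.

### The job

Lay out the finishing kit, which lies just left of the fenced board (not the like pieces at the back of the bench), on that board, working from the corner where its two fences meet: first push the red rubbing stone home into that corner, then the sanding block snug against the stone's free side, then the grey whetstone snug against the sanding block, so that the three lie flat side by side along the far fence with their lengths square to it and one end of each up against it. Last, stand the little carved capital upright on the middle of the sanding block. Leave the tape measure and the two wedges where they are, and let go of everything.

Things in the scene. Friction and masses are not known exactly. Their poses are not given: they have to be found in the camera images.
- fenced_board: Plywood board fixed to the bench; deck 12 mm above the bench, from board x -80 and y -105 mm (open edges) to two wooden fences, 12 mm above the deck, 18 mm thick: far fence with inner face at x = +80 mm, side fence at y = +105 mm, meeting in a corner. Origin: on the bench, in the deck's middle. Board +x points to the far fence (away from the robot), +y to the side fence (robot's left), z up.
- brick_rub_centre (a point): Rubbing stone, a rough red-brown block like a small brick, 48 mm wide, 75 mm long, 30 mm high. Its origin here is its centre, half-way up; its own y axis runs along its length, x across its width, z up. It looks the same turned half round. It starts lying loose on the bench, left of the board.
- sanding_block_centre (a point): Cork sanding block, a tan block with red-brown paper round its lower part, 61 mm wide, 100 mm long, 33 mm high. Its origin here is its centre, half-way up; its own y axis runs along its length, x across its width, z up. It looks the same turned half round. It starts lying loose on the bench, left of the board.
- whetstone_centre (a point): Whetstone, a smooth dark grey bar, 50 mm wide, 150 mm long, 24 mm high. Its origin here is its centre, half-way up; its own y axis runs along its length, x across its width, z up. It looks the same turned half round. It starts lying loose on the bench, left of the board.
- small_capital_centre (a point): Little carved stone capital, sand-coloured, round and waisted, 58 mm high: foot about 53 mm across, waist 42 mm, widest (60 mm) in its top 10 mm or so. Its origin here is its centre, 29 mm above its foot; z up. It starts standing loose on the bench, left of the board.
- tape_measure: Bystander: yellow tape measure, 62 x 68 x 36 mm, lying on the bench. Origin: centre of its underside.
- steel_wedge: Bystander: grey steel wedge, 22 x 70 x 16 mm, long along its y, lying on the bench. Origin: centre of its underside.
- wood_wedge_0: Bystander: pine wedge, 26 x 75 x 20 mm, long along its y, lying on the bench. Origin: centre of its underside.
There are look-alikes about, which are no part of the job. What is shaped like the part that bears whetstone_centre but pink is not meant.

How it is judged:
By the outcome, as a careful person would: the job done as asked, in the order asked, and still so for the second after the job is handed in, with the robot touching nothing.
It also fails if it takes over 144 s, if anything falls off the work surface, if the arm or the gripper's body presses on something with over 40 N, if the wrist force passes 120 N, or if a joint passes its speed limit or range.

## Working session

There is one attempt and no reset: what is moved stays moved. The work goes in short steps, Python scripts to look and compute and a tool call to move; the robot and the scene stay as the last step left them, time stands still between calls to the robot, and variables do not carry over. Pictures are saved under pics/ and viewed, at most 14 in all, crops included, and the job is handed in when it is done.

Besides the shell and the picture viewer there is one more tool, called by a JSON object that holds its "name" and its "arguments", one argument or row to a line. servo_tool: Moves the arm, as the interface text tells. Its arguments: {"type":"object","properties":{"grip":{"type":"array","items":{"type":"number"}},"travel":{"type":"array","items":{"type":"array","items":{"type":"number"}}},"rotation":{"type":"array","items":{"type":"array","items":{"type":"number"}}}},"required":["grip","travel","rotation"]}

```bash
ls; mkdir -p pics
cat > h.py <<'E'
import numpy as np, cv2
from station import sense, camera, close_job, silhouettes, grip_point_offset
def K(c):
    f=192/np.tan(np.radians(c["vertical_fov"])/2)
    return np.array([[f,0,c["cx"]],[0,f,c["cy"]],[0,0,1.]])
def cloud(c):
    v,u=np.mgrid[0:384,0:512]
    p=cv2.undistortPoints(np.stack([u.ravel(),v.ravel()],1).astype(np.float64)[:,None],K(c),np.array(c["distortion"],float))[:,0]
    z=c["depth"].ravel().astype(float)
    X=np.c_[p*z[:,None],z]
    W=(X-np.array(c["t"]))@np.array(c["R"])
    W[z<=0]=np.nan
    return W.reshape(384,512,3)
def topfit(W,m,lo,hi):
    P=W[m]; P=P[np.isfinite(P[:,0])]; P=P[(P[:,2]>lo)&(P[:,2]<hi)]
    (c,s,a)=cv2.minAreaRect(P[:,:2].astype(np.float32))
    if s[0]<s[1]: s=s[::-1]
    else: s,a=s,a
    b=cv2.boxPoints(cv2.minAreaRect(P[:,:2].astype(np.float32)))
    e=[b[1]-b[0],b[2]-b[1]]; L=max(e,key=np.linalg.norm)
    ang=np.degrees(np.arctan2(L[1],L[0]))%180
    return np.round(c,1),np.round(s,1),round(float(ang),1),round(float(np.median(P[:,2])),1),len(P)
E
python3 - <<'E'
from h import *
s=sense(); print({k:np.round(v,3) for k,v in s.items()}, grip_point_offset)
ims=[]
for n in ["scene","side","wrist"]:
    c=camera(n); W=cloud(c); cv2.imwrite(f"pics/{n}0.png",c["img"])
    print(n,np.round(-np.array(c["R"]).T@np.array(c["t"])))
    for l in ["fenced_board","brick_rub_centre","sanding_block_centre","whetstone_centre","small_capital_centre","tape_measure","steel_wedge","wood_wedge_0"]:
        for d in silhouettes(l,c):
            p=W[d["pixels"]]; 
            print(l,round(d["score"],2),np.round(d["point"]),int(d["pixels"].sum()),np.round(np.nanmedian(p,0)),np.round(np.nanpercentile(p,98,axis=0)[2]))
E
```

```text
pics
{'t': np.float64(0.0), 'q': array([ 1.309,  0.379,  1.735, -0.   ,  1.029, -0.033]), 'joint_vel': array([ 0.   , -0.001,  0.001, -0.   , -0.001,  0.   ]), 'joint_efforts': array([ 2.0000e-03, -7.6372e+01, -4.3438e+01,  6.5000e-02,  4.2000e-02,
       -0.0000e+00]), 'tcp_pos': array([158.661, 681.369, 213.26 ]), 'ee_rot': array([-3.14 , -0.   ,  2.913]), 'wrist_force': array([-0.375,  0.225, -0.124]), 'wrist_torque': array([-0.053, -0.006,  0.058]), 'grasp_force': np.float64(0.0), 'width': np.float64(91.432)} 18.8
scene [-131. -789.  761.]
fenced_board 0.75 [278. 230.] 2447 [560. -16.  11.] 24.0
fenced_board 0.24 [321. 204.] 342 [737. -13.  30.] 36.0
brick_rub_centre 0.44 [241. 188.] 141 [594. 248.  27.] 32.0
brick_rub_centre 0.2 [276. 229.] 2400 [559. -16.  11.] 24.0
whetstone_centre 0.86 [180. 165.] 276 [517. 565.  21.] 26.0
small_capital_centre 0.7 [207. 170.] 169 [561. 387.  54.] 59.0
tape_measure 0.77 [320. 206.] 327 [737. -13.  31.] 36.0
steel_wedge 0.66 [355. 273.] 201 [ 588. -287.   15.] 18.0
steel_wedge 0.47 [210. 172.] 241 [562. 390.  52.] 289.0
wood_wedge_0 0.75 [317. 300.] 316 [ 439. -283.   11.] 20.0
side [ 491. 1459.  585.]
fenced_board 0.66 [265. 192.] 1404 [546.  50.  13.] 26.0
brick_rub_centre 0.86 [249. 221.] 327 [599. 281.  29.] 33.0
sanding_block_centre 0.85 [303. 243.] 900 [439. 427.  29.] 36.0
whetstone_centre 0.79 [308. 219.] 772 [422. 286.  22.] 26.0
small_capital_centre 0.57 [254. 237.] 472 [569. 418.  43.] 60.0
tape_measure 0.49 [213. 186.] 285 [748.  17.  26.] 37.0
tape_measure 0.22 [304. 243.] 876 [440. 428.  30.] 36.0
wrist [ 84. 697. 384.]
```

Run:
```python
import cv2,numpy as np
a=cv2.imread("pics/scene0.png")[110:350,120:440]; b=cv2.imread("pics/side0.png")[120:320,150:400]
cv2.imwrite("pics/sceneA.png",cv2.resize(a,None,fx=2.5,fy=2.5)); cv2.imwrite("pics/sideA.png",cv2.resize(b,None,fx=3,fy=3))
```

```text
(no output)
```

View pics/sceneA.png

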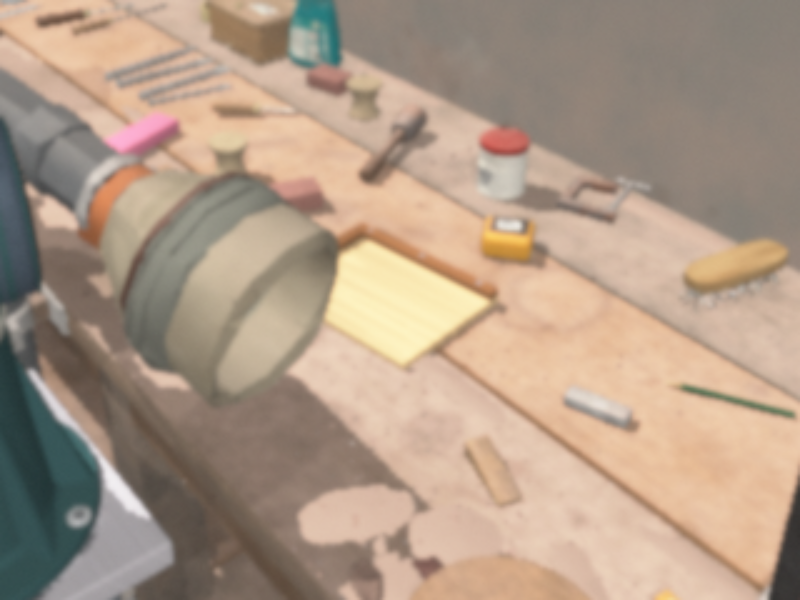

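View pics/sideA.png

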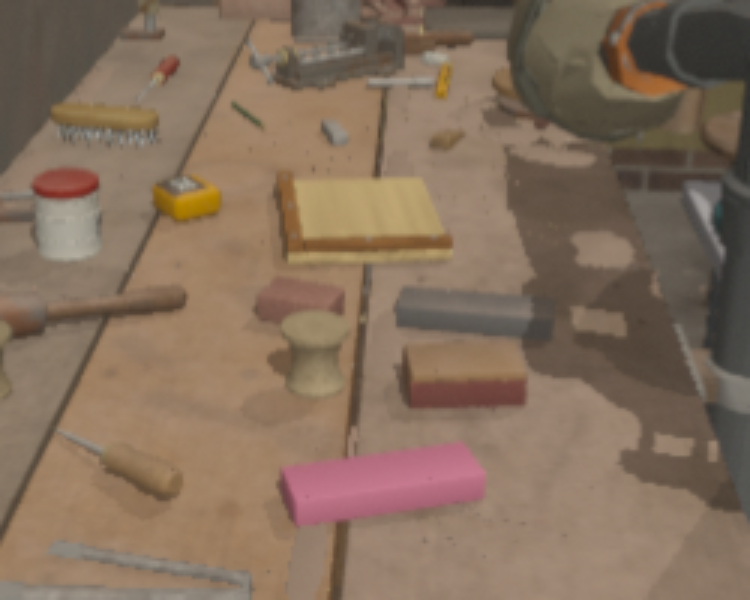

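View pics/wrist0.png

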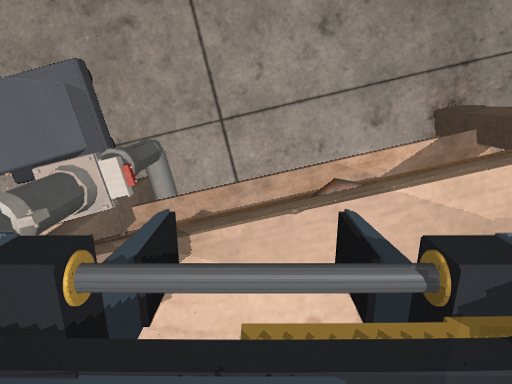

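Candidates, in full-image pixels:
- Red stone: side (249,221), left of the board. The look-alike is at the back, scene (251,141).
- Capital: side (254,237). The look-alike is at the back, scene (265,148).
- Whetstone: the grey one at side (308,219). The pink one at side (278,280) is not meant.
- Sanding block: side (303,243) is the only one.

I choose the four nearest the board, which form the kit. Next I fit their top faces.

```bash
cat >> h.py <<'E'
from scipy.optimize import minimize
def reg(W,m,zt,w,l,tol=5):
    "fit known rect (w x l) to top-face points: dense grid area overlap"
    P=W[m]; P=P[np.isfinite(P[:,0])]; P=P[abs(P[:,2]-zt)<tol][:,:2].astype(float)
    c0,s,a,z,n=topfit(W,m,zt-tol,zt+tol)
    def cost(p):
        th=p[2]; d=P-p[:2]; u=d@[np.cos(th),np.sin(th)]; v=d@[-np.sin(th),np.cos(th)]
        e=np.maximum(abs(u)-l/2,0)**2+np.maximum(abs(v)-w/2,0)**2
        return np.minimum(e,100).mean()+1e-3*(u.mean()**2+v.mean()**2)
    r=minimize(cost,[*c0,np.radians(a)],method="Nelder-Mead",options=dict(xatol=.01,fatol=1e-5,maxiter=2000))
    return dict(xy=np.round(r.x[:2],1),ang=round(float(np.degrees(r.x[2])%180),1),cost=round(r.fun,2),raw=(c0,s,a,z,n))
DIM=dict(brick_rub_centre=(30,48,75),sanding_block_centre=(33,61,100),whetstone_centre=(24,50,150))
def look(name,zoff=0,save=None,labels=DIM):
    c=camera(name); W=cloud(c)
    if save: cv2.imwrite("pics/"+save,c["img"])
    for l in labels:
        for d in silhouettes(l,c)[:2]:
            if d["score"]<.35: continue
            m=cv2.dilate(d["pixels"].astype(np.uint8),np.ones((5,5)))>0
            h,w,L=DIM[l]
            try: print(l,round(d["score"],2),np.round(d["point"]),reg(W,m,h+zoff,w,L))
            except Exception as e: print(l,d["score"],np.round(d["point"]),"nofit")
    return c,W
E
python3 - <<'E'
from h import *
for n in ["side","scene"]:
    print(n); c,W=look(n)
    for d in silhouettes("small_capital_centre",c):
        P=W[d["pixels"]]; P=P[P[:,2]>50]; 
        if len(P)>10: print("cap",d["score"],len(P),cv2.minEnclosingCircle(P[:,:2].astype(np.float32)),np.median(P[:,2]))
    d=silhouettes("fenced_board",c)[0]
    m=cv2.dilate(d["pixels"].astype(np.uint8),np.ones((5,5)))>0
    print("deck",topfit(W,m,8,16)); print("fence",topfit(W,m,21,28))
    # sizes: deck 160x210 ; fence tops
    P=W[m]; P=P[(P[:,2]>8)&(P[:,2]<16)]
    print(reg(W,m,12,160,210,4))
E
```

```text
side
brick_rub_centre 0.59 [250. 217.] {'xy': array([591.7, 271.2]), 'ang': 165.3, 'cost': np.float64(0.04), 'raw': (array([591.6, 270.6]), array([74.9, 50.5]), 165.2, 30.0, 209)}
whetstone_centre 0.85 [307. 220.] {'xy': array([422.9, 271.6]), 'ang': 172.3, 'cost': np.float64(0.21), 'raw': (array([422.9, 270.8]), array([150.1,  57.3]), 171.4, 24.0, 460)}
whetstone_centre 0.66 [276. 282.] {'xy': array([504.8, 575.8]), 'ang': 19.3, 'cost': np.float64(0.06), 'raw': (array([504. , 575.7]), array([149.7,  54.6]), 19.4, 23.6, 871)}
cap 0.78 223 ((569.5201416015625, 403.567138671875), 30.426342010498047) 58.04303399021351
deck (array([547.8,  18.1]), array([235.6, 177.5]), 98.8, 12.6, 996)
fence (array([547.3,  22.7]), array([229.8, 176.1]), 98.5, 24.1, 281)
{'xy': array([541.1,  24.3]), 'ang': 97.8, 'cost': np.float64(5.6), 'raw': (array([547.8,  18.1]), array([235.6, 177.5]), 98.8, 12.6, 996)}
scene
brick_rub_centre 0.71 [241. 187.] {'xy': array([595.4, 263. ]), 'ang': 161.5, 'cost': np.float64(0.1), 'raw': (array([595.1, 263. ]), array([65.7, 51.9]), 162.4, 28.9, 126)}
whetstone_centre 0.51 [180. 166.] {'xy': array([510.9, 573.2]), 'ang': 20.6, 'cost': np.float64(0.11), 'raw': (array([510.5, 574.5]), array([137.3,  54.6]), 20.9, 22.7, 192)}
cap 0.61 122 ((443.72711181640625, 189.20315551757812), 274.6745300292969) 56.60095411596658
deck (array([546.4,   6.9]), array([217.1, 180.3]), 98.3, 11.2, 1895)
fence (array([603.2,  23.9]), array([228.8,  63.3]), 98.4, 23.1, 259)
{'xy': array([540.,   5.]), 'ang': 98.7, 'cost': np.float64(0.76), 'raw': (array([546.4,   6.9]), array([217.1, 180.3]), 98.3, 11.2, 1895)}
```

Run:
```python
from h import *
from scipy.spatial.transform import Rotation as Ro
s=sense(); c=camera("wrist"); T=Ro.from_euler("xyz",s["ee_rot"]).as_matrix()
R=np.array(c["R"]);t=np.array(c["t"])
print("tool axes in world\n",T.round(3)); print("cam axes in tool\n",(T.T@R.T).round(3), (T.T@(-R.T@t-s["tcp_pos"])).round(1), c["vertical_fov"])
for X in ([159,682,213],[159,682,0]):
    p=R@np.array(X)+t; print(K(c)@p/p[2])
print(s["t"])
```

```text
tool axes in world
 [[-0.974  0.227 -0.   ]
 [ 0.227  0.974  0.   ]
 [ 0.     0.    -1.   ]]
cam axes in tool
 [[ 0.    -0.962 -0.272]
 [ 1.     0.    -0.   ]
 [ 0.001 -0.272  0.962]] [  76.1   -1.6 -170.3] 61.383629184488846
[260.01845575 236.59932289   1.        ]
[258.31467452 164.05019943   1.        ]
1.95
```

{"name": "servo_tool", "arguments": {
  "grip": [0.09,0.09,0.09,0.09,0.09,0.09,0.09,0.09,0.09,0.09],
  "travel": [
    [-0.384,-0.364,-0.186],
    [-0.384,-0.364,-0.186],
    [-0.384,-0.364,-0.186],
    [-0.384,-0.364,-0.186],
    [-0.384,-0.364,-0.186],
    [-0.384,-0.364,-0.186],
    [-0.384,-0.364,-0.186],
    [-0.384,-0.364,-0.186],
    [-0.384,-0.364,-0.186],
    [-0.384,-0.364,-0.186]
  ],
  "rotation": [
    [0,0,-0.229],
    [0,0,-0.229],
    [0,0,-0.229],
    [0,0,-0.229],
    [0,0,-0.229],
    [0,0,-0.229],
    [0,0,-0.229],
    [0,0,-0.229],
    [0,0,-0.229],
    [0,0,-0.229]
  ]
}}

```text
t: 3.25
tcp_pos: [452.2, 237.8, 401.7]
ee_rot: [3.141, 0.003, 3.138]
wrist_force: [0.2, 0.5, 0.1]
width: 89.8
grasp_force: 0.0
```

{"name": "servo_tool", "arguments": {
  "grip": [0.09,0.09,0.09],
  "travel": [
    [0,0,0],
    [0,0,0],
    [0,0,0]
  ],
  "rotation": [
    [0,0,0],
    [0,0,0],
    [0,0,0]
  ]
}}

```text
t: 3.62
tcp_pos: [449.6, 240.9, 399.5]
ee_rot: [-3.141, -0.001, -3.14]
wrist_force: [-0.8, 0.1, -0.3]
width: 90.0
grasp_force: 0.0
```

```bash
cat >> h.py <<'E'
def allfit(name,save=None):
    c,W=look(name,save=save)
    for d in silhouettes("small_capital_centre",c):
        P=W[d["pixels"]]; P=P[(P[:,2]>53)&(P[:,2]<63)]
        if len(P)>10: print("cap",d["score"],np.round(d["point"]),len(P),cv2.minEnclosingCircle(P[:,:2].astype(np.float32)),np.median(P[:,2]))
    for d in silhouettes("fenced_board",c)[:1]:
        m=cv2.dilate(d["pixels"].astype(np.uint8),np.ones((7,7)))>0
        print("fence",topfit(W,m,20,28)); print("deck",reg(W,m,12,160,210,4))
    return c,W
E
python3 - <<'E'
from h import *
s=sense(); print(s["t"],s["tcp_pos"],s["ee_rot"],s["q"].round(2))
allfit("wrist","w1.png")
E
```

```text
3.625 [449.60942171 240.93583367 399.50607123] [-3.14133114e+00 -6.40340135e-04 -3.13985437e+00] [ 0.45 -0.11  1.95  0.    1.31 -1.13]
brick_rub_centre 0.77 [270. 223.] {'xy': array([591.7, 266.1]), 'ang': 161.7, 'cost': np.float64(0.0), 'raw': (array([592.2, 266. ]), array([75. , 48.2]), 161.8, 29.3, 1032)}
sanding_block_centre 0.73 [130. 190.] {'xy': array([0., 0.]), 'ang': 0.0, 'cost': np.float64(nan), 'raw': (array([0., 0.]), array([0., 0.]), 0.0, nan, 0)}
sanding_block_centre 0.64 [352. 141.] {'xy': array([437.9, 399.9]), 'ang': 6.7, 'cost': np.float64(0.0), 'raw': (array([438.5, 400.3]), array([100.3,  61.4]), 6.4, 32.9, 2183)}
whetstone_centre 0.82 [444. 177.] {'xy': array([503.4, 570.6]), 'ang': 19.4, 'cost': np.float64(0.01), 'raw': (array([504.5, 571.2]), array([150.7,  50.3]), 19.1, 23.2, 2343)}
whetstone_centre 0.68 [272. 129.] {'xy': array([422.4, 266.3]), 'ang': 173.2, 'cost': np.float64(0.01), 'raw': (array([423.5, 266.2]), array([150.8,  50. ]), 173.1, 23.3, 2696)}
cap 0.73 [349. 207.] 332 ((568.7695922851562, 399.8606872558594), 30.483043670654297) 57.22450582877158
fence (array([545.6,  28. ]), array([203.1, 177.9]), 98.7, 23.4, 1406)
deck {'xy': array([539.3,   5.1]), 'ang': 98.7, 'cost': np.float64(1.28), 'raw': (array([545.,  15.]), array([229.2, 174.9]), 98.1, 11.5, 9020)}
  return _methods._mean(a, axis=axis, dtype=dtype,
  ret = ret.dtype.type(ret / rcount)
h.py:31: RuntimeWarning: Mean of empty slice.
  return np.minimum(e,100).mean()+1e-3*(u.mean()**2+v.mean()**2)
```

View pics/w1.png

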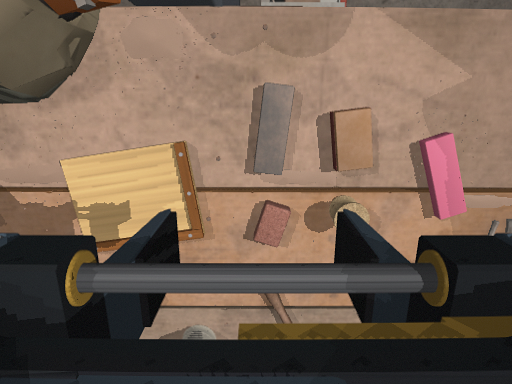

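The picture shows the red stone at (270,223), grey whetstone (272,129), sanding block (352,141), capital (349,207), pink decoy (444,177), and the board at (130,190) with its corner near (200,235). The fitted sizes match those given, so the choice stands. I reach for the stone first.

{"name": "servo_tool", "arguments": {
  "grip": [0.085,0.085,0.085,0.085,0.085,0.085,0.085,0.085,0.085,0.085],
  "travel": [
    [-0.142,0.026,0.28],
    [-0.142,0.026,0.28],
    [-0.142,0.026,0.28],
    [-0.142,0.026,0.28],
    [-0.142,0.026,0.28],
    [-0.142,0.026,0.28],
    [-0.142,0.026,0.28],
    [-0.142,0.026,0.335],
    [-0.142,0.026,0.383],
    [-0.142,0.026,0.383]
  ],
  "rotation": [
    [0,0,0.319],
    [0,0,0.319],
    [0,0,0.319],
    [0,0,0.319],
    [0,0,0.319],
    [0,0,0.319],
    [0,0,0.319],
    [0,0,0.319],
    [0,0,0.319],
    [0,0,0.319]
  ]
}}

```text
t: 5.18
tcp_pos: [590.8, 265.9, 16.6]
ee_rot: [-3.14, -0.002, 2.823]
wrist_force: [-0.6, 0.2, 0.1]
width: 85.1
grasp_force: 0.0
```

{"name": "servo_tool", "arguments": {
  "grip": [0.085,0.06,0.03,0.03,0.03,0.03,0.03,0.03],
  "travel": [
    [0,0,0.001],
    [0,0,0.001],
    [0,0,0.001],
    [0,0,0.001],
    [0,0,0.001],
    [0,0,0.001],
    [0,0,0.001],
    [0,0,0.001]
  ],
  "rotation": [
    [0,0,0],
    [0,0,0],
    [0,0,0],
    [0,0,0],
    [0,0,0],
    [0,0,0],
    [0,0,0],
    [0,0,0]
  ]
}}

```text
t: 6.18
tcp_pos: [592.4, 266.3, 16.2]
ee_rot: [3.141, 0.0, 2.823]
wrist_force: [-1.1, 0.0, 5.2]
width: 47.7
grasp_force: 30.0
```

{"name": "servo_tool", "arguments": {
  "grip": [0.03,0.03,0.03,0.03,0.03,0.03,0.03,0.03,0.03],
  "travel": [
    [0,0,-0.04],
    [0.038,-0.05,-0.314],
    [0.038,-0.05,-0.314],
    [0.038,-0.05,-0.314],
    [0.038,-0.05,-0.314],
    [0.038,-0.05,-0.314],
    [0.038,-0.05,-0.314],
    [0.038,-0.05,-0.314],
    [0.038,-0.05,-0.314]
  ],
  "rotation": [
    [0,0,0],
    [0,0,-0.471],
    [0,0,-0.471],
    [0,0,-0.471],
    [0,0,-0.471],
    [0,0,-0.471],
    [0,0,-0.471],
    [0,0,-0.471],
    [0,0,-0.471]
  ]
}}

```text
t: 7.3
tcp_pos: [539.9, 230.5, 327.8]
ee_rot: [-3.141, -0.003, -2.989]
wrist_force: [0.4, 0.7, -1.9]
width: 47.6
grasp_force: 30.0
```

```bash
cat >> h.py <<'E'
def board(W,m):
    "fit board pose: outer edges of fences from z-band labels, by model of z over board coords"
    P=W[m].reshape(-1,3); P=P[np.isfinite(P[:,0])]; P=P[(P[:,2]>-6)&(P[:,2]<32)]
    def hm(q):
        x,y=q[:,0],q[:,1]
        z=np.where((x>-80)&(y>-105)&(x<98)&(y<123),12.,0.)
        return np.where((z>0)&((x>80)|(y>105)),24.,z)
    def cost(p):
        c,s=np.cos(p[2]),np.sin(p[2]); d=P[:,:2]-p[:2]
        q=np.c_[d@[c,s],d@[-s,c]]
        return np.minimum(abs(hm(q)-P[:,2]-p[3]),12).mean()
    best=None
    for dx in (-4,0,4):
        for dy in (-4,0,4):
            r=minimize(cost,[540+dx,10+dy,np.radians(8.6),.5],method="Nelder-Mead",options=dict(initial_simplex=[[540+dx,10+dy,.15,.5],[544+dx,10+dy,.15,.5],[540+dx,14+dy,.15,.5],[540+dx,10+dy,.17,.5],[540+dx,10+dy,.15,-1]],maxiter=800))
            if best is None or r.fun<best.fun: best=r
    return best.x[:2].round(2),np.degrees(best.x[2]).round(2),best.x[3].round(2),round(best.fun,2),len(P)
E
python3 - <<'E'
from h import *
s=sense(); print(s["t"],s["tcp_pos"],s["ee_rot"],s["width"],s["grasp_force"])
for i in range(1):
    c=camera("wrist");W=cloud(c); cv2.imwrite("pics/w2.png",c["img"])
    d=silhouettes("fenced_board",c)[0]; m=cv2.dilate(d["pixels"].astype(np.uint8),np.ones((15,15)))>0
    print(d["score"],d["point"],board(W,m), topfit(W,m,20,28))
for n in ["side"]:
    c=camera(n);W=cloud(c)
    d=silhouettes("fenced_board",c)[0]; m=cv2.dilate(d["pixels"].astype(np.uint8),np.ones((9,9)))>0
    print(n,board(W,m))
E
```

```text
7.3 [539.93513372 230.47622643 327.83154121] [-3.14096071e+00 -2.93186763e-03 -2.98935048e+00] 47.61971463982828 29.999614655971527
0.85 [114.1, 135.5] (array([539.99,   4.62]), np.float64(8.64), np.float64(0.44), np.float64(0.93), 22716) (array([548.6,  15.2]), array([229.1, 176. ]), 98.9, 23.4, 3109)
side (array([539.48,   6.35]), np.float64(8.56), np.float64(-0.69), np.float64(2.62), 2138)
```

View pics/w2.png

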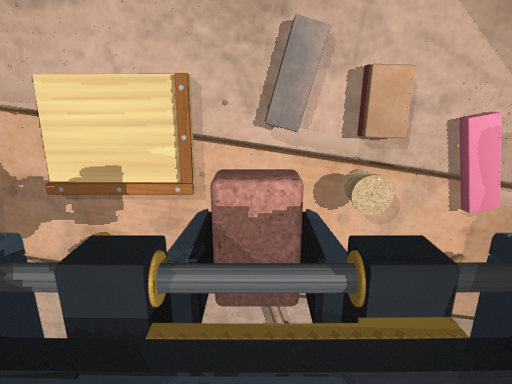

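The whole board shows, with its corner at (185,187). The fit puts its origin at (540.0, 4.6) and yaw 8.64°. I carry the stone to just short of the corner.

{"name": "servo_tool", "arguments": {
  "grip": [0.03,0.03,0.03,0.03,0.03,0.03,0.03,0.03,0.03],
  "travel": [
    [-0.005,-0.145,0.25],
    [-0.005,-0.145,0.25],
    [-0.005,-0.145,0.25],
    [-0.005,-0.145,0.25],
    [-0.005,-0.145,0.25],
    [-0.005,-0.145,0.25],
    [-0.005,-0.145,0.25],
    [-0.005,-0.145,0.28],
    [-0.005,-0.145,0.28]
  ],
  "rotation": [
    [0,0,0],
    [0,0,0],
    [0,0,0],
    [0,0,0],
    [0,0,0],
    [0,0,0],
    [0,0,0],
    [0,0,0],
    [0,0,0]
  ]
}}

```text
t: 8.62
tcp_pos: [567.0, 88.8, 50.1]
ee_rot: [3.142, -0.001, -2.989]
wrist_force: [0.1, -0.8, -1.3]
width: 47.9
grasp_force: 30.0
```

```bash
cat >> h.py <<'E'
B0=np.array([540.0,4.6]); BY=np.radians(8.64)
def tb(p): # world->board
    c,s=np.cos(BY),np.sin(BY); d=np.asarray(p)[:2]-B0; return np.round([d@[c,s],d@[-s,c]],1)
def st():
    s=sense(); print("t",round(s["t"],2),"board xy",tb(s["tcp_pos"]),"z",s["tcp_pos"][2].round(1),"yaw-rel",np.round((np.degrees(s["ee_rot"][2])-188.64+180)%360-180,2),"F",np.round(s["wrist_force"],1),"w",round(s["width"],1))
E
python3 -c "
from h import *
st()"
```

```text
t 8.62 board xy [39.3 79.2] z 50.1 yaw-rel 0.13 F [ 0.1 -0.8 -1.3] w 47.9
```

{"name": "servo_tool", "arguments": {
  "grip": [0.03,0.03,0.03,0.03],
  "travel": [
    [0,-0.001,0.014],
    [0,-0.001,0.021],
    [0,-0.001,0.0215],
    [0,-0.001,0.0215]
  ],
  "rotation": [
    [0,0,0],
    [0,0,0],
    [0,0,0],
    [0,0,0]
  ]
}}

```text
t: 9.12
tcp_pos: [567.6, 87.1, 28.6]
ee_rot: [-3.142, 0.0, -2.989]
wrist_force: [0.1, 0.0, -2.7]
width: 47.5
grasp_force: 30.0
```

{"name": "servo_tool", "arguments": {
  "grip": [0.03,0.03,0.03,0.03],
  "travel": [
    [-0.001,0,0],
    [-0.002,0,0],
    [-0.003,0,0],
    [-0.004,0,0]
  ],
  "rotation": [
    [0,0,0],
    [0,0,0],
    [0,0,0],
    [0,0,0]
  ]
}}

```text
t: 9.62
tcp_pos: [571.0, 87.6, 28.3]
ee_rot: [3.142, -0.001, -2.989]
wrist_force: [-5.9, -0.7, 0.5]
width: 47.6
grasp_force: 30.0
```

{"name": "servo_tool", "arguments": {
  "grip": [0.03,0.03,0.03,0.03,0.03],
  "travel": [
    [-0.001,0.001,0],
    [-0.001,0.002,0],
    [-0.001,0.003,0],
    [-0.001,0.004,0],
    [-0.001,0.004,0]
  ],
  "rotation": [
    [0,0,0],
    [0,0,0],
    [0,0,0],
    [0,0,0],
    [0,0,0]
  ]
}}

```text
t: 10.25
tcp_pos: [570.5, 91.0, 28.2]
ee_rot: [-3.141, -0.003, -2.99]
wrist_force: [-9.2, -9.8, 7.0]
width: 47.8
grasp_force: 30.0
```

{"name": "servo_tool", "arguments": {
  "grip": [0.03,0.03,0.03],
  "travel": [
    [-0.0005,0.001,0],
    [-0.001,0.001,0],
    [-0.001,0.001,0]
  ],
  "rotation": [
    [0,0,0],
    [0,0,0],
    [0,0,0]
  ]
}}

```text
t: 10.62
tcp_pos: [570.4, 91.7, 28.2]
ee_rot: [-3.141, -0.005, -2.99]
wrist_force: [-15.0, -14.0, 15.0]
width: 47.4
grasp_force: 30.0
```

{"name": "servo_tool", "arguments": {
  "grip": [0.06,0.06,0.06,0.06,0.06,0.06,0.06,0.06],
  "travel": [
    [-0.001,0.001,0],
    [0,0,0],
    [0,0,0],
    [0,0,-0.03],
    [0,0,-0.09],
    [0.1,0.1,-0.2],
    [0.1,0.1,-0.25],
    [0.1,0.1,-0.25]
  ],
  "rotation": [
    [0,0,0],
    [0,0,0],
    [0,0,0],
    [0,0,0],
    [0,0,0],
    [0,0,0],
    [0,0,0],
    [0,0,0]
  ]
}}

```text
t: 11.62
tcp_pos: [470.9, 167.4, 258.0]
ee_rot: [3.141, 0.0, -2.989]
wrist_force: [1.8, 0.6, 0.3]
width: 60.2
grasp_force: 0.0
```

```bash
cat >> h.py <<'E'
def onb(name="wrist",save=None,labels=DIM):
    c=camera(name);W=cloud(c)
    if save: cv2.imwrite("pics/"+save,c["img"])
    dd=silhouettes("fenced_board",c)
    if dd:
        m=cv2.dilate(dd[0]["pixels"].astype(np.uint8),np.ones((15,15)))>0
        P=W[m]; print("board",topfit(W,m,20,28)[0],dd[0]["score"])
    for l in labels:
        h,w,L=DIM[l]
        for d in silhouettes(l,c)[:3]:
            m=cv2.dilate(d["pixels"].astype(np.uint8),np.ones((5,5)))>0
            for zo in (0,12):
                if d["score"]<.3: continue
                P=W[m]; n=(abs(P[:,2]-h-zo)<4).sum()
                if n<80: continue
                r=reg(W,m,h+zo,w,L,4); print(l,round(d["score"],2),np.round(d["point"]),"on" if zo else "bench","world",r["xy"],r["ang"],"board",tb(r["xy"]),"rel",round(r["ang"]-np.degrees(BY),1),"raw",tb(r["raw"][0]),r["raw"][1:],r["cost"])
    return c,W
E
python3 -c "
from h import *
st(); onb('wrist','w3.png')"
```

```text
t 11.62 board xy [-43.8 171.3] z 258.0 yaw-rel 0.08 F [1.8 0.6 0.3] w 60.2
board [537.9  76. ] 0.59
brick_rub_centre 0.61 [190. 210.] bench world [554.5  98.3] 57.0 board [28.4 90.5] rel 48.4 raw [30.3 96.1] (array([83.5, 37. ]), 41.7, 30.2, 127) 0.38
brick_rub_centre 0.61 [190. 210.] on world [563.5  89.2] 5.8 board [35.9 80.1] rel -2.8 raw [41.4 79.6] (array([72.7, 48.1]), 8.1, 40.9, 605) 0.28
sanding_block_centre 0.93 [439. 161.] bench world [438.  399.1] 7.0 board [-41.6 405.3] rel -1.6 raw [-40.5 406.2] (array([99.7, 61.1]), 7.2, 32.9, 3665) 0.0
whetstone_centre 0.93 [340. 133.] bench world [422.5 266.2] 172.9 board [-76.9 276.3] rel 164.3 raw [-75.5 276.2] (array([149.8,  50.7]), 172.9, 23.3, 4783) 0.01
```

{"name": "servo_tool", "arguments": {
  "grip": [0.085,0.085,0.085,0.085,0.085,0.085,0.085,0.085],
  "travel": [
    [0.032,0.224,0.198],
    [0.032,0.224,0.198],
    [0.032,0.224,0.198],
    [0.032,0.224,0.198],
    [0.032,0.224,0.198],
    [0.032,0.224,0.198],
    [0.032,0.224,0.198],
    [0.032,0.224,0.198]
  ],
  "rotation": [
    [0,0,0.033],
    [0,0,0.033],
    [0,0,0.033],
    [0,0,0.033],
    [0,0,0.033],
    [0,0,0.033],
    [0,0,0.033],
    [0,0,0.033]
  ]
}}

```text
t: 12.88
tcp_pos: [407.3, 382.6, 59.0]
ee_rot: [3.141, 0.001, -3.024]
wrist_force: [-0.4, -0.2, 0.0]
width: 85.0
grasp_force: 0.0
```

{"name": "servo_tool", "arguments": {
  "grip": [0.085,0.085,0.085,0.085,0.06,0.03,0.03,0.03,0.03],
  "travel": [
    [0.0125,0.013,0],
    [0.0125,0.013,0.03],
    [0.0125,0.013,0.053],
    [0.0125,0.013,0.053],
    [0.0125,0.013,0.053],
    [0.0125,0.013,0.053],
    [0.0125,0.013,0.053],
    [0.0125,0.013,0.053],
    [0.0125,0.013,0.053]
  ],
  "rotation": [
    [0,0,0],
    [0,0,0],
    [0,0,0],
    [0,0,0],
    [0,0,0],
    [0,0,0],
    [0,0,0],
    [0,0,0],
    [0,0,0]
  ]
}}

```text
t: 14.0
tcp_pos: [392.9, 395.1, 6.3]
ee_rot: [3.141, 0.001, -3.022]
wrist_force: [-2.1, -1.4, 8.4]
width: 60.1
grasp_force: 30.0
```

{"name": "servo_tool", "arguments": {
  "grip": [0.03,0.03,0.03,0.03,0.03,0.03,0.03,0.03,0.03,0.03],
  "travel": [
    [0,0,-0.03],
    [0,0,-0.08],
    [-0.08,-0.382,-0.08],
    [-0.08,-0.382,-0.08],
    [-0.08,-0.382,-0.08],
    [-0.08,-0.382,-0.08],
    [-0.08,-0.382,-0.08],
    [-0.08,-0.382,-0.08],
    [-0.08,-0.382,-0.08],
    [-0.08,-0.382,-0.08]
  ],
  "rotation": [
    [0,0,0],
    [0,0,0],
    [0,0,-0.031],
    [0,0,-0.031],
    [0,0,-0.031],
    [0,0,-0.031],
    [0,0,-0.031],
    [0,0,-0.031],
    [0,0,-0.031],
    [0,0,-0.031]
  ]
}}

```text
t: 15.25
tcp_pos: [517.5, 24.5, 85.6]
ee_rot: [3.142, 0.0, -2.993]
wrist_force: [-1.3, -0.6, -1.9]
width: 60.5
grasp_force: 29.9
```

{"name": "servo_tool", "arguments": {
  "grip": [0.03,0.03],
  "travel": [
    [0,0,0.02],
    [0,0,0.03]
  ],
  "rotation": [
    [0,0,0],
    [0,0,0]
  ]
}}

```text
t: 15.5
tcp_pos: [516.5, 26.3, 54.7]
ee_rot: [3.141, -0.001, -2.99]
wrist_force: [0.3, 0.5, -0.8]
width: 60.6
grasp_force: 29.9
```

```bash
python3 -c "
from h import *
st()
for n in ('side','wrist'):
    print(n);c,W=onb(n,'x4%s.png'%n)
a=cv2.imread('pics/x4side.png')[150:250,200:350]; b=cv2.imread('pics/x4wrist.png')
cv2.imwrite('pics/v4.png',np.hstack([cv2.resize(a,(450,300)),cv2.resize(b,(350,300))]))"
```

```text
t 15.5 board xy [-20.   24.9] z 54.7 yaw-rel 0.05 F [ 0.3  0.5 -0.8] w 60.6
side
board [547.7  22.3] 0.55
brick_rub_centre 0.5 [264. 195.] on world [570.   94.2] 8.6 board [43.1 84.1] rel -0.0 raw [42.8 84.7] (array([74.6, 52.7]), 8.5, 42.1, 146) 0.14
whetstone_centre 0.89 [307. 223.] bench world [422.9 271.2] 173.0 board [-75.7 281.2] rel 164.4 raw [-75.4 280.8] (array([149.4,  56.7]), 173.0, 24.1, 446) 0.17
whetstone_centre 0.88 [278. 282.] bench world [505.  575.1] 19.5 board [ 51.1 569.3] rel 10.9 raw [ 50.6 568.7] (array([149.7,  54. ]), 19.6, 23.6, 859) 0.03
wrist
board [487.3 111.1] 0.75
brick_rub_centre 0.74 [322. 310.] on world [570.6  73.8] 22.8 board [40.6 63.8] rel 14.2 raw [38.5 62.9] (array([23.3,  7.4]), 22.0, 41.5, 206) 0.0
```

View pics/v4.png

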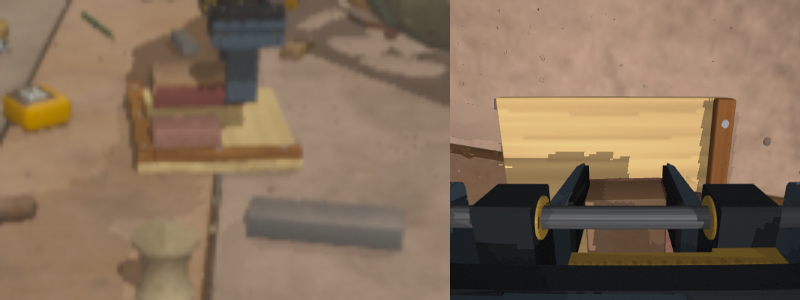

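The stone sits home in the corner (left panel, 185,135), and the block is held level beside it. I lower it and slide it home.

{"name": "servo_tool", "arguments": {
  "grip": [0.03,0.03,0.03,0.03],
  "travel": [
    [0,-0.001,0.02],
    [0,-0.001,0.033],
    [0,-0.001,0.037],
    [0,-0.001,0.037]
  ],
  "rotation": [
    [0,0,0],
    [0,0,0],
    [0,0,0],
    [0,0,0]
  ]
}}

```text
t: 16.5
tcp_pos: [517.6, 24.0, 18.5]
ee_rot: [3.142, -0.0, -2.991]
wrist_force: [0.4, 0.2, -0.2]
width: 60.4
grasp_force: 29.9
```

{"name": "servo_tool", "arguments": {
  "grip": [0.03,0.03,0.03,0.03],
  "travel": [
    [-0.002,0,0],
    [-0.003,0,0],
    [-0.004,0,0],
    [-0.005,0,0]
  ],
  "rotation": [
    [0,0,0],
    [0,0,0],
    [0,0,0],
    [0,0,0]
  ]
}}

```text
t: 17.0
tcp_pos: [520.3, 24.7, 17.9]
ee_rot: [3.141, -0.005, -2.992]
wrist_force: [-15.8, -0.8, 9.0]
width: 59.9
grasp_force: 30.0
```

{"name": "servo_tool", "arguments": {
  "grip": [0.03,0.03,0.03,0.03],
  "travel": [
    [-0.001,0.001,0],
    [-0.001,0.002,0],
    [-0.001,0.003,0],
    [-0.001,0.003,0]
  ],
  "rotation": [
    [0,0,0],
    [0,0,0],
    [0,0,0],
    [0,0,0]
  ]
}}

```text
t: 17.5
tcp_pos: [520.5, 27.2, 17.9]
ee_rot: [3.141, -0.005, -2.993]
wrist_force: [-12.7, -10.8, 7.1]
width: 60.1
grasp_force: 30.0
```

```bash
python3 -c "
from h import *
st()"
```

```text
t 17.5 board xy [-15.9  25.3] z 17.9 yaw-rel -0.11 F [-12.7 -10.8   7.1] w 60.1
```

{"name": "servo_tool", "arguments": {
  "grip": [0.03,0.03,0.07,0.07,0.07,0.07,0.07,0.07,0.07],
  "travel": [
    [0,0.001,0],
    [0,0.001,0],
    [0.001,0,0],
    [0.001,0,0],
    [0.001,0,-0.06],
    [0.06,0.05,-0.12],
    [0.06,0.1,-0.18],
    [0.06,0.12,-0.22],
    [0.06,0.12,-0.22]
  ],
  "rotation": [
    [0,0,0],
    [0,0,0],
    [0,0,0],
    [0,0,0],
    [0,0,0],
    [0,0,0],
    [0,0,0],
    [0,0,0],
    [0,0,0]
  ]
}}

```text
t: 18.62
tcp_pos: [446.3, 139.2, 241.8]
ee_rot: [3.141, 0.005, -2.99]
wrist_force: [-0.5, -0.8, -1.2]
width: 70.3
grasp_force: 0.0
```

```bash
python3 -c "
from h import *
st()
c,W=onb('wrist','w5.png')
np.save('w5',W)"
```

```text
t 18.62 board xy [-72.4 147.2] z 241.8 yaw-rel 0.05 F [-0.5 -0.8 -1.2] w 70.3
board [522.7  61.5] 0.83
brick_rub_centre 0.57 [209. 243.] bench world [537.2  95.3] 56.4 board [10.9 90.1] rel 47.8 raw [15.2 94.1] (array([51.8, 24.4]), 53.1, 29.7, 93) 0.0
brick_rub_centre 0.57 [209. 243.] on world [554.7  94.2] 7.4 board [28.  86.4] rel -1.2 raw [28.8 85.8] (array([48.3, 34.8]), 7.2, 41.4, 988) 0.0
sanding_block_centre 0.64 [151. 216.] bench world [516.5  27.1] 99.5 board [-19.9  25.8] rel 90.9 raw [-19.5  24.8] (array([60.8,  3.1]), 97.2, 32.9, 119) 0.0
sanding_block_centre 0.64 [151. 216.] on world [536.1  19.5] 126.3 board [-1.6 15.3] rel 117.7 raw [-4.6 10.5] (array([80.9, 40.5]), 144.0, 45.1, 1060) 0.0
whetstone_centre 0.98 [361. 155.] bench world [422.  266.1] 172.8 board [-77.4 276.3] rel 164.2 raw [-75.5 276. ] (array([149.5,  50.8]), 173.1, 23.3, 4838) 0.01
```

View pics/w5.png

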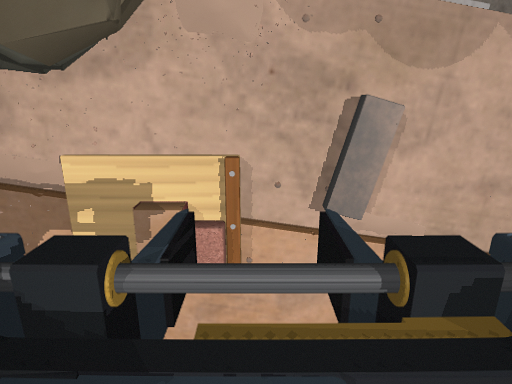

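The block's near edge is at x = -20, as it should be, and it touches the stone. Next is the grey whetstone, gripped toward its robot-side end.

{"name": "servo_tool", "arguments": {
  "grip": [0.085,0.085,0.085,0.085,0.085,0.085,0.085],
  "travel": [
    [0.048,0.141,0.18],
    [0.048,0.141,0.18],
    [0.048,0.141,0.18],
    [0.048,0.141,0.18],
    [0.048,0.141,0.18],
    [0.048,0.141,0.18],
    [0.048,0.141,0.18]
  ],
  "rotation": [
    [0,0,0.274],
    [0,0,0.274],
    [0,0,0.274],
    [0,0,0.274],
    [0,0,0.274],
    [0,0,0.274],
    [0,0,0.274]
  ]
}}

```text
t: 19.75
tcp_pos: [378.2, 269.3, 59.2]
ee_rot: [3.141, 0.001, 3.017]
wrist_force: [0.1, 0.3, 0.1]
width: 85.3
grasp_force: 0.0
```

{"name": "servo_tool", "arguments": {
  "grip": [0.085,0.085,0.085,0.06,0.03,0.03,0.03,0.03],
  "travel": [
    [0,0.002,0.03],
    [0,0.002,0.055],
    [0,0.002,0.055],
    [0,0.002,0.055],
    [0,0.002,0.055],
    [0,0.002,0.055],
    [0,0.002,0.055],
    [0,0.002,0.055]
  ],
  "rotation": [
    [0,0,0],
    [0,0,0],
    [0,0,0],
    [0,0,0],
    [0,0,0],
    [0,0,0],
    [0,0,0],
    [0,0,0]
  ]
}}

```text
t: 20.75
tcp_pos: [377.8, 272.1, 3.9]
ee_rot: [3.141, 0.001, 3.018]
wrist_force: [-1.0, 0.2, 9.0]
width: 50.0
grasp_force: 29.8
```

{"name": "servo_tool", "arguments": {
  "grip": [0.03,0.03,0.03,0.03,0.03,0.03,0.03,0.03,0.03,0.03],
  "travel": [
    [0,0,-0.03],
    [0,0,-0.09],
    [-0.161,-0.288,-0.11],
    [-0.161,-0.288,-0.11],
    [-0.161,-0.288,-0.11],
    [-0.161,-0.288,-0.11],
    [-0.161,-0.288,-0.11],
    [-0.161,-0.288,-0.11],
    [-0.161,-0.288,-0.11],
    [-0.161,-0.288,-0.11]
  ],
  "rotation": [
    [0,0,0],
    [0,0,0],
    [0,0,-0.275],
    [0,0,-0.275],
    [0,0,-0.275],
    [0,0,-0.275],
    [0,0,-0.275],
    [0,0,-0.275],
    [0,0,-0.275],
    [0,0,-0.275]
  ]
}}

```text
t: 22.0
tcp_pos: [500.8, -33.6, 113.0]
ee_rot: [3.141, -0.001, -2.991]
wrist_force: [-0.2, -0.3, -5.2]
width: 49.7
grasp_force: 30.0
```

```bash
python3 -c "
from h import *
st()
c,W=onb('side','x6.png')
c,W=onb('scene','x6b.png')
a=cv2.imread('pics/x6.png')[140:260,190:340]; b=cv2.imread('pics/x6b.png')[150:290,200:350]
cv2.imwrite('pics/v6.png',np.hstack([cv2.resize(a,(400,320)),cv2.resize(b,(400,373))[:320]]))"
```

```text
t 22.0 board xy [-44.5 -31.9] z 113.0 yaw-rel 0.02 F [-0.2 -0.3 -5.2] w 49.7
board [546.9  22.8] 0.89
brick_rub_centre 0.77 [259. 191.] on world [568.7  89.4] 9.5 board [41.1 79.5] rel 0.9 raw [41.7 80.5] (array([76.8, 64.6]), 5.6, 42.3, 185) 3.67
sanding_block_centre 0.7 [269. 185.] on world [563.8  48.3] 66.2 board [30.1 39.6] rel 57.6 raw [30.5 47.6] (array([115.6,  98.7]), 98.6, 45.7, 271) 16.32
whetstone_centre 0.9 [274. 283.] bench world [504.8 575.3] 19.0 board [ 50.9 569.5] rel 10.4 raw [ 50.5 568.9] (array([149.7,  54. ]), 19.5, 23.7, 847) 0.05
board [ 5.91e+02 -3.00e-01] 0.61
sanding_block_centre 0.83 [275. 219.] bench world [549.7  19.7] 139.3 board [11.9 13.5] rel 130.7 raw [12.3 13.3] (array([110.8,  73.6]), 139.3, 33.4, 86) 4.6
sanding_block_centre 0.83 [275. 219.] on world [555.1  29.9] 10.5 board [18.7 22.7] rel 1.9 raw [24.3 22.8] (array([94.5, 60.9]), 8.3, 44.1, 134) 0.35
whetstone_centre 0.81 [179. 166.] bench world [511.5 572.4] 19.8 board [ 57.1 565.6] rel 11.2 raw [ 56.3 565.1] (array([129.9,  53.4]), 20.4, 22.8, 176) 0.06
```

View pics/v6.png

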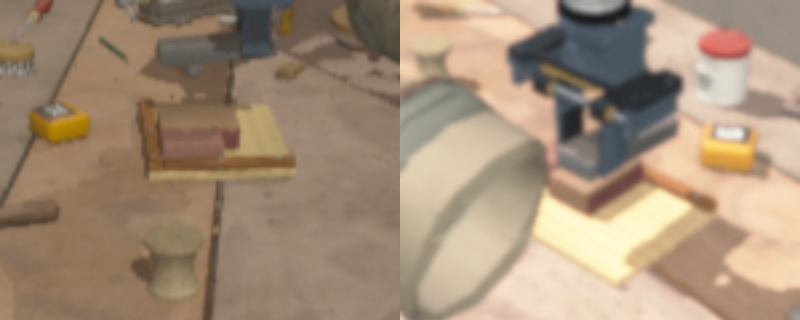

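The whetstone is held level (left panel, 200,50), and the stone and block lie flush by the fences. I lower it and slide it in.

{"name": "servo_tool", "arguments": {
  "grip": [0.03,0.03,0.03,0.03,0.03],
  "travel": [
    [0,-0.001,0.05],
    [0,-0.001,0.08],
    [0,-0.001,0.093],
    [0,-0.001,0.0965],
    [0,-0.001,0.0965]
  ],
  "rotation": [
    [0,0,0],
    [0,0,0],
    [0,0,0],
    [0,0,0],
    [0,0,0]
  ]
}}

```text
t: 23.12
tcp_pos: [502.5, -35.0, 17.7]
ee_rot: [-3.141, 0.001, -2.99]
wrist_force: [0.0, -0.3, -4.7]
width: 49.8
grasp_force: 30.0
```

{"name": "servo_tool", "arguments": {
  "grip": [0.03,0.03,0.03,0.03],
  "travel": [
    [-0.002,0,0],
    [-0.003,0,0],
    [-0.004,0,0],
    [-0.005,0,0]
  ],
  "rotation": [
    [0,0,0],
    [0,0,0],
    [0,0,0],
    [0,0,0]
  ]
}}

```text
t: 23.62
tcp_pos: [504.9, -34.2, 16.7]
ee_rot: [3.141, -0.004, -2.991]
wrist_force: [-13.4, -5.4, -0.1]
width: 50.1
grasp_force: 30.0
```

{"name": "servo_tool", "arguments": {
  "grip": [0.03,0.03,0.03,0.03],
  "travel": [
    [0,0.001,0],
    [0,0.002,0],
    [0,0.003,0],
    [0,0.003,0]
  ],
  "rotation": [
    [0,0,0],
    [0,0,0],
    [0,0,0],
    [0,0,0]
  ]
}}

```text
t: 24.12
tcp_pos: [504.5, -31.6, 16.7]
ee_rot: [3.141, -0.003, -2.991]
wrist_force: [-11.8, -10.0, -0.1]
width: 50.2
grasp_force: 30.0
```

```bash
python3 -c "
from h import *
st()"
```

```text
t 24.12 board xy [-40.5 -30.4] z 16.7 yaw-rel -0.03 F [-11.8 -10.   -0.1] w 50.2
```

{"name": "servo_tool", "arguments": {
  "grip": [0.03,0.03,0.03],
  "travel": [
    [0,0.001,0.001],
    [-0.001,0.001,0.001],
    [-0.001,0.001,0.001]
  ],
  "rotation": [
    [0,0,0],
    [0,0,0],
    [0,0,0]
  ]
}}

```text
t: 24.5
tcp_pos: [504.5, -31.1, 16.1]
ee_rot: [-3.142, -0.005, -2.991]
wrist_force: [-21.3, -20.7, 19.3]
width: 49.9
grasp_force: 30.0
```

{"name": "servo_tool", "arguments": {
  "grip": [0.058,0.058,0.058,0.058,0.058,0.058,0.058,0.058],
  "travel": [
    [0.001,0,0],
    [0.001,-0.001,0],
    [0.001,-0.001,-0.01],
    [0.001,-0.001,-0.06],
    [0.05,-0.05,-0.12],
    [0.06,-0.1,-0.18],
    [0.06,-0.15,-0.22],
    [0.06,-0.15,-0.22]
  ],
  "rotation": [
    [0,0,0],
    [0,0,0],
    [0,0,0],
    [0,0,0],
    [0,0,0],
    [0,0,0],
    [0,0,0],
    [0,0,0]
  ]
}}

```text
t: 25.5
tcp_pos: [470.8, -189.2, 239.2]
ee_rot: [-3.14, 0.003, -2.991]
wrist_force: [-0.4, 0.2, 0.0]
width: 58.0
grasp_force: 0.0
```

```bash
python3 -c "
from h import *
st()
c,W=onb('wrist','w7.png')
c,W=onb('side','x7.png')"
```

```text
t 25.5 board xy [ -97.6 -181.2] z 239.2 yaw-rel -0.01 F [-0.4  0.2  0. ] w 58.0
board [547.   15.9] 0.65
brick_rub_centre 0.83 [467. 248.] on world [538.   93.7] 38.7 board [11.4 88.4] rel 30.1 raw [ 2.2 79.3] (array([60.8, 19.2]), 63.8, 40.9, 252) 0.0
sanding_block_centre 0.8 [422. 229.] bench world [519.1  14.5] 99.0 board [-19.2  12.9] rel 90.4 raw [-14.5  20.6] (array([68.5, 21.5]), 89.2, 34.5, 176) 0.0
sanding_block_centre 0.8 [422. 229.] on world [520.3  26.5] 91.5 board [-16.2  24.6] rel 82.9 raw [-15.7  24. ] (array([60.2, 14.6]), 91.6, 44.6, 346) 0.0
whetstone_centre 0.57 [377. 213.] bench world [499.6 -33.7] 8.7 board [-45.7 -31.8] rel 0.1 raw [-31.2 -28.8] (array([79.8, 57.8]), 9.5, 24.2, 196) 0.84
whetstone_centre 0.57 [377. 213.] on world [508.3 -33.3] 9.7 board [-37.  -32.7] rel 1.1 raw [-25.9 -32.3] (array([88.5, 50.9]), 9.0, 35.2, 2072) 0.0
board [547.5  19.2] 0.67
brick_rub_centre 0.56 [262. 192.] on world [567.6  88.7] 8.9 board [39.9 79. ] rel 0.3 raw [38.7 78.9] (array([81. , 62.4]), 9.9, 42.4, 188) 3.42
sanding_block_centre 0.8 [265. 183.] on world [572.9  57.6] 98.8 board [40.5 47.5] rel 90.2 raw [30.  52.7] (array([113.8,  98.8]), 99.4, 45.6, 264) 22.47
whetstone_centre 0.65 [274. 284.] bench world [504.5 575.7] 19.4 board [ 50.7 570. ] rel 10.8 raw [ 50.3 569.2] (array([150. ,  55.5]), 19.8, 23.7, 845) 0.05
whetstone_centre 0.53 [280. 178.] on world [548.  -23.2] 7.8 board [  3.7 -28.7] rel -0.8 raw [ -3.9 -29.6] (array([147.9, 116.6]), 144.8, 36.7, 158) 4.77
```

View pics/w7.png

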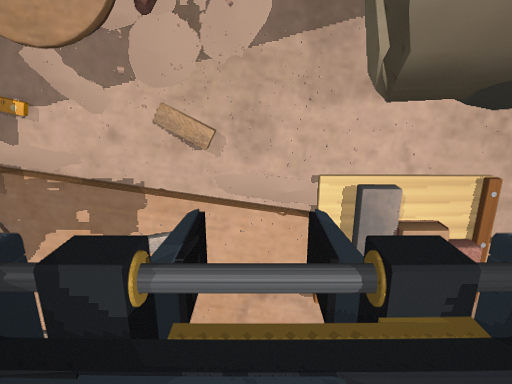

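{"name": "servo_tool", "arguments": {
  "grip": [0.085,0.085,0.085,0.085,0.085,0.085,0.085,0.085],
  "travel": [
    [-0.197,0.201,-0.08],
    [-0.197,0.201,-0.08],
    [-0.197,0.201,-0.08],
    [-0.197,0.201,-0.08],
    [-0.197,0.201,-0.08],
    [-0.197,0.201,-0.08],
    [-0.197,0.201,-0.08],
    [-0.197,0.201,-0.08]
  ],
  "rotation": [
    [0,0,0],
    [0,0,0],
    [0,0,0],
    [0,0,0],
    [0,0,0],
    [0,0,0],
    [0,0,0],
    [0,0,0]
  ]
}}

```text
t: 27.0
tcp_pos: [634.2, 40.3, 315.4]
ee_rot: [3.142, -0.001, -2.991]
wrist_force: [-0.5, -0.3, 0.4]
width: 85.2
grasp_force: 0.0
```

```bash
python3 -c "
from h import *
st()
c,W=onb('wrist','w8.png')
d=silhouettes('fenced_board',c)[0]; m=cv2.dilate(d['pixels'].astype(np.uint8),np.ones((25,25)))>0
cv2.imwrite('pics/w8c.png',cv2.resize(c['img'][40:260,130:410],(764,600),interpolation=cv2.INTER_CUBIC))
for d in silhouettes('small_capital_centre',c):
    P=W[d['pixels']]; print('cap',d['score'],d['point'],np.nanmedian(P,0),len(P))
"
```

```text
t 27.0 board xy [98.5 21.1] z 315.4 yaw-rel -0.02 F [-0.5 -0.3  0.4] w 85.2
board [548.   15.8] 0.64
brick_rub_centre 0.75 [300. 115.] on world [569.6  87.4] 7.9 board [41.7 77.4] rel -0.7 raw [42.3 77.6] (array([74.8, 52.5]), 7.2, 41.2, 2088) 0.07
sanding_block_centre 0.94 [261. 105.] bench world [564.8  30.6] 9.3 board [28.4 22. ] rel 0.7 raw [28.6 22.9] (array([99.5, 65.9]), 8.4, 34.5, 167) 1.92
sanding_block_centre 0.94 [261. 105.] on world [564.4  33.8] 8.7 board [28.5 25.2] rel 0.1 raw [29.7 25.8] (array([98. , 63.6]), 8.6, 45.0, 3466) 0.01
whetstone_centre 0.91 [217.  80.] on world [548.8 -26.3] 8.6 board [  4.1 -31.9] rel -0.0 raw [  5.1 -31.9] (array([149.8,  51.7]), 8.4, 35.4, 4436) 0.01
cap 0.56 [498.1, 146.2] [571.63610016 379.92391625  19.31440945] 983
cap 0.34 [256.5, 63.5] [512.88788875  24.14755905  11.97375097] 11654
```

View pics/w8c.png

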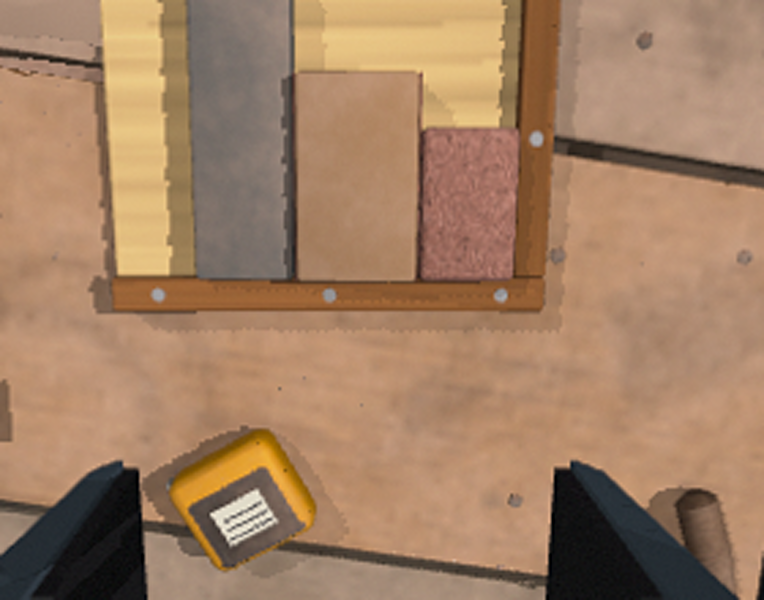

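```bash
python3 -c "
from h import *
c=camera('wrist');W=cloud(c).reshape(-1,3);W=W[np.isfinite(W[:,0])]
cc,s=np.cos(BY),np.sin(BY); d=W[:,:2]-B0; bx=d@[cc,s]; by=d@[-s,cc]
k=(bx>10)&(bx<70)
for y in np.arange(-64,-50,1): q=k&(abs(by-y)<.5); print(y,q.sum(),np.percentile(W[q,2],[10,50,90]).round(0))
print()
for y in np.arange(-10,0,.5): q=k&(abs(by-y)<.25); print(y,q.sum(),np.percentile(W[q,2],[5,50,95]).round(0)) if q.sum() else print(y,0)
for y in np.arange(50,60,.5): q=k&(abs(by-y)<.25); print(y,q.sum(),np.percentile(W[q,2],[5,50,95]).round(0)) if q.sum() else print(y,0)
print()
for y in np.arange(98,110,1): q=k&(abs(by-y)<.5); print(y,q.sum(),np.percentile(W[q,2],[10,50,90]).round(0))
"
```

```text
-64 29 [10. 11. 12.]
-63 30 [10. 11. 12.]
-62 29 [10. 11. 12.]
-61 1 [13. 13. 13.]Traceback (most recent call last):
  File "<string>", line 6, in <module>
    for y in np.arange(-64,-50,1): q=k&(abs(by-y)<.5); print(y,q.sum(),np.percentile(W[q,2],[10,50,90]).round(0))
                                                                       ~~~~~~~~~~~~~^^^^^^^^^^^^^^^^^^^
    return _quantile_unchecked(
        a, q, axis, out, overwrite_input, method, keepdims, weights)
    return _ureduce(a,
                    func=_quantile_ureduce_func,
    ...<5 lines>...
                    overwrite_input=overwrite_input,
                    method=method)
    r = func(a, **kwargs)
    result = _quantile(arr,
                       quantiles=q,
    ...<2 lines>...
                       out=out,
                       weights=wgt)
    slices_having_nans = np.isnan(arr[-1, ...])
                                  ~~~^^^^^^^^^
IndexError: index -1 is out of bounds for axis 0 with size 0
```

```bash
cat > gap.py <<'E'
from h import *
c=camera('wrist');W=cloud(c).reshape(-1,3);W=W[np.isfinite(W[:,0])]
cc,s=np.cos(BY),np.sin(BY); d=W[:,:2]-B0; bx=d@[cc,s]; by=d@[-s,cc]
for lo,hi in ((-15,15),(40,75)):
    k=(bx>lo)&(bx<hi)
    for a,b in ((-64,-54),(-12,1),(50,62),(99,109)):
        print(lo,[(int(y),int((q:=k&(abs(by-y)<.5)).sum()),tuple(np.percentile(W[q,2],[5,50,95]).round().astype(int)) if q.sum() else 0) for y in range(a,b)])
E
python3 gap.py
```

```text
-15 [(-64, 17, (np.int64(11), np.int64(12), np.int64(13))), (-63, 16, (np.int64(10), np.int64(12), np.int64(13))), (-62, 17, (np.int64(11), np.int64(12), np.int64(13))), (-61, 1, (np.int64(12), np.int64(12), np.int64(12))), (-60, 0, 0), (-59, 0, 0), (-58, 2, (np.int64(32), np.int64(32), np.int64(32))), (-57, 15, (np.int64(34), np.int64(35), np.int64(36))), (-56, 14, (np.int64(34), np.int64(35), np.int64(37))), (-55, 17, (np.int64(35), np.int64(36), np.int64(38)))]
-15 [(-12, 20, (np.int64(34), np.int64(36), np.int64(37))), (-11, 12, (np.int64(34), np.int64(35), np.int64(37))), (-10, 14, (np.int64(34), np.int64(36), np.int64(37))), (-9, 23, (np.int64(34), np.int64(35), np.int64(36))), (-8, 23, (np.int64(33), np.int64(34), np.int64(35))), (-7, 0, 0), (-6, 24, (np.int64(37), np.int64(39), np.int64(43))), (-5, 17, (np.int64(43), np.int64(45), np.int64(45))), (-4, 7, (np.int64(44), np.int64(45), np.int64(45))), (-3, 24, (np.int64(44), np.int64(45), np.int64(46))), (-2, 24, (np.int64(44), np.int64(45), np.int64(47))), (-1, 21, (np.int64(43), np.int64(45), np.int64(46))), (0, 7, (np.int64(4
[... 2974 characters left out ...]
 np.int64(437))), (59, 355, (np.int64(407), np.int64(428), np.int64(437))), (60, 380, (np.int64(407), np.int64(427), np.int64(437))), (61, 385, (np.int64(116), np.int64(428), np.int64(437)))]
40 [(99, 18, (np.int64(40), np.int64(41), np.int64(43))), (100, 20, (np.int64(40), np.int64(41), np.int64(42))), (101, 16, (np.int64(40), np.int64(41), np.int64(42))), (102, 19, (np.int64(39), np.int64(40), np.int64(42))), (103, 10, (np.int64(38), np.int64(39), np.int64(40))), (104, 1, (np.int64(37), np.int64(37), np.int64(37))), (105, 0, 0), (106, 2, (np.int64(24), np.int64(24), np.int64(24))), (107, 21, (np.int64(22), np.int64(23), np.int64(24))), (108, 20, (np.int64(22), np.int64(23), np.int64(24)))]
```

{"name": "servo_tool", "arguments": {
  "grip": [0,0,0,0,0,0,0,0,0],
  "travel": [
    [0.068,-0.103,0.23],
    [0.068,-0.103,0.23],
    [0.068,-0.103,0.23],
    [0.068,-0.103,0.23],
    [0.068,-0.103,0.23],
    [0.068,-0.103,0.23],
    [0.068,-0.103,0.28],
    [0.068,-0.103,0.295],
    [0.068,-0.103,0.295]
  ],
  "rotation": [
    [0,0,0],
    [0,0,0],
    [0,0,0],
    [0,0,0],
    [0,0,0],
    [0,0,0],
    [0,0,0],
    [0,0,0],
    [0,0,0]
  ]
}}

```text
t: 28.58
tcp_pos: [583.8, -70.6, 21.7]
ee_rot: [3.142, 0.0, -2.99]
wrist_force: [-0.8, 0.2, 0.3]
width: 0.8
grasp_force: 0.0
```

```bash
python3 -c "
from h import *
st()"
```

```text
t 28.57 board xy [ 32. -81.] z 21.7 yaw-rel 0.06 F [-0.8  0.2  0.3] w 0.8
```

Now I push sideways, gently.

{"name": "servo_tool", "arguments": {
  "grip": [0,0,0,0,0,0],
  "travel": [
    [0,0.003,0.001],
    [0,0.006,0.001],
    [0,0.008,0.001],
    [0,0.009,0.001],
    [0,0.01,0.001],
    [0,0.01,0.001]
  ],
  "rotation": [
    [0,0,0],
    [0,0,0],
    [0,0,0],
    [0,0,0],
    [0,0,0],
    [0,0,0]
  ]
}}

```text
t: 29.32
tcp_pos: [581.7, -61.2, 19.9]
ee_rot: [3.142, -0.0, -2.99]
wrist_force: [-0.5, 0.2, -0.2]
width: 0.5
grasp_force: 0.0
```

{"name": "servo_tool", "arguments": {
  "grip": [0,0,0],
  "travel": [
    [0,0.001,0],
    [0,0.002,0],
    [0,0.002,0]
  ],
  "rotation": [
    [0,0,0],
    [0,0,0],
    [0,0,0]
  ]
}}

```text
t: 29.7
tcp_pos: [581.3, -59.2, 19.9]
ee_rot: [3.142, -0.0, -2.99]
wrist_force: [-0.7, -0.3, 0.0]
width: 0.4
grasp_force: 0.0
```

{"name": "servo_tool", "arguments": {
  "grip": [0,0,0,0],
  "travel": [
    [0,0.001,0],
    [0,0.002,0],
    [0,0.003,0],
    [0,0.003,0]
  ],
  "rotation": [
    [0,0,0],
    [0,0,0],
    [0,0,0],
    [0,0,0]
  ]
}}

```text
t: 30.2
tcp_pos: [580.9, -56.2, 20.0]
ee_rot: [3.142, -0.0, -2.99]
wrist_force: [0.6, -0.1, -0.4]
width: 0.4
grasp_force: 0.0
```

{"name": "servo_tool", "arguments": {
  "grip": [0,0,0],
  "travel": [
    [0,0.001,0],
    [0,0.002,0],
    [0,0.002,0]
  ],
  "rotation": [
    [0,0,0],
    [0,0,0],
    [0,0,0]
  ]
}}

```text
t: 30.58
tcp_pos: [580.7, -54.3, 20.0]
ee_rot: [-3.142, 0.0, -2.99]
wrist_force: [0.5, -2.5, -0.2]
width: 0.3
grasp_force: 0.6
```

{"name": "servo_tool", "arguments": {
  "grip": [0,0,0],
  "travel": [
    [0,0.0005,0],
    [0,0.001,0],
    [0,0.0015,0]
  ],
  "rotation": [
    [0,0,0],
    [0,0,0],
    [0,0,0]
  ]
}}

```text
t: 30.95
tcp_pos: [580.4, -52.9, 20.0]
ee_rot: [-3.141, -0.0, -2.99]
wrist_force: [0.6, -3.4, -1.8]
width: 0.4
grasp_force: 1.9
```

{"name": "servo_tool", "arguments": {
  "grip": [0,0,0],
  "travel": [
    [0,0.0005,0],
    [0,0.001,0],
    [0,0.0015,0]
  ],
  "rotation": [
    [0,0,0],
    [0,0,0],
    [0,0,0]
  ]
}}

```text
t: 31.32
tcp_pos: [580.2, -51.4, 20.0]
ee_rot: [-3.141, 0.0, -2.99]
wrist_force: [-0.2, -9.0, 0.3]
width: 0.5
grasp_force: 4.3
```

{"name": "servo_tool", "arguments": {
  "grip": [0,0,0],
  "travel": [
    [0,0.0005,0],
    [0,0.001,0],
    [0,0.0015,0]
  ],
  "rotation": [
    [0,0,0],
    [0,0,0],
    [0,0,0]
  ]
}}

```text
t: 31.7
tcp_pos: [580.0, -51.1, 20.0]
ee_rot: [-3.14, -0.0, -2.989]
wrist_force: [-2.0, -23.8, -0.6]
width: 0.3
grasp_force: 11.7
```

{"name": "servo_tool", "arguments": {
  "grip": [0,0,0],
  "travel": [
    [0,0.0005,0],
    [0,0.001,0],
    [0,0.001,0]
  ],
  "rotation": [
    [0,0,0],
    [0,0,0],
    [0,0,0]
  ]
}}

```text
t: 32.08
tcp_pos: [579.8, -51.0, 20.1]
ee_rot: [-3.139, -0.0, -2.989]
wrist_force: [-2.6, -31.0, 0.1]
width: 0.4
grasp_force: 15.1
```

{"name": "servo_tool", "arguments": {
  "grip": [0,0,0.05,0.085,0.085,0.085,0.085,0.085,0.085,0.085],
  "travel": [
    [0,-0.01,0],
    [0,-0.015,-0.04],
    [0,-0.015,-0.1],
    [-0.068,0.06,-0.25],
    [-0.068,0.06,-0.29],
    [-0.068,0.06,-0.29],
    [-0.068,0.06,-0.29],
    [-0.068,0.06,-0.29],
    [-0.068,0.06,-0.29],
    [-0.068,0.06,-0.29]
  ],
  "rotation": [
    [0,0,0],
    [0,0,0],
    [0,0,0],
    [0,0,0],
    [0,0,0],
    [0,0,0],
    [0,0,0],
    [0,0,0],
    [0,0,0],
    [0,0,0]
  ]
}}

```text
t: 33.33
tcp_pos: [637.1, 20.3, 308.4]
ee_rot: [3.141, -0.002, -2.991]
wrist_force: [-0.4, 0.4, -0.5]
width: 77.5
grasp_force: 0.0
```

```bash
python3 -c "
from h import *
st()
c,W=onb('wrist','w9.png')
cv2.imwrite('pics/w9c.png',cv2.resize(c['img'][30:230,150:410],(780,600),interpolation=cv2.INTER_CUBIC))
W=W.reshape(-1,3);W=W[np.isfinite(W[:,0])&(W[:,2]<60)]
cc,s=np.cos(BY),np.sin(BY); d=W[:,:2]-B0; bx=d@[cc,s]; by=d@[-s,cc]
for nm,(y0,y1),z in (('whet',(-50,-15),36),('block',(5,45),45),('brick',(65,95),42)):
    q=(by>y0)&(by<y1)&(abs(W[:,2]-z)<3.5)&(bx<95); print(nm,'x',np.percentile(bx[q],[.3,99.7]).round(1))
    q=(by>y0)&(by<y1)&(abs(W[:,2]-24)<3)&(bx>70)&(bx<110); print('fence x',np.percentile(bx[q],[1,99]).round(1))
for x in (-15,10,40,60):
    q=(abs(bx-x)<6)&(abs(W[:,2]-36)<2.5)&(by<-2); r=(abs(bx-x)<6)&(abs(W[:,2]-45)<2.5)
    t=(abs(bx-x)<6)&(abs(W[:,2]-42)<1.8)&(by>58)
    print(x,'whet',np.percentile(by[q],[1,99]).round(1),'block',np.percentile(by[r],[1,99]).round(1),'brick',np.percentile(by[t],[1,99]).round(1) if t.sum()>20 else '')
"
```

```text
t 33.33 board xy [98.4  1. ] z 308.4 yaw-rel -0.0 F [-0.4  0.4 -0.5] w 77.5
board [547.6  15.4] 0.85
brick_rub_centre 0.83 [316. 115.] on world [569.3  89.3] 8.7 board [41.7 79.3] rel 0.1 raw [41.6 79.5] (array([75.2, 51. ]), 8.6, 41.3, 2135) 0.04
sanding_block_centre 0.77 [277. 106.] bench world [563.8  31.6] 7.5 board [27.6 23.1] rel -1.1 raw [27.5 25.5] (array([99.4, 64.9]), 8.6, 35.2, 156) 0.98
sanding_block_centre 0.77 [277. 106.] on world [564.2  36.3] 8.9 board [28.7 27.7] rel 0.3 raw [29.9 28.3] (array([97.8, 62.7]), 8.7, 45.0, 3601) 0.01
whetstone_centre 0.63 [235.  80.] bench world [625.5 -13.1] 95.4 board [ 81.9 -30.3] rel 86.8 raw [ 82.  -29.3] (array([55.1,  4.4]), 98.5, 23.3, 87) 0.0
whetstone_centre 0.63 [235.  80.] on world [547.3 -23.1] 8.8 board [  3.1 -28.5] rel 0.2 raw [  4.3 -29. ] (array([148.5,  49.7]), 8.7, 35.5, 4500) 0.01
whet x [-69.6  78.4]
fence x [81.1 97. ]
block x [-18.9  78.6]
fence x [82.5 97. ]
brick x [ 6.3 79.1]
fence x [82.3 97. ]
-15 whet [-52.2  -4.2] block [-2.7 55.4] brick 
10 whet [-52.8  -4.2] block [-2.9 90.7] brick [ 59.3 103.1]
40 whet [-52.5  -4.3] block [-2.9 91.8] brick [ 59.1 102.6]
60 whet [-51.8  -4.4] block [-1.6 93.8] brick [ 58.6 102.9]
```

View pics/w9c.png

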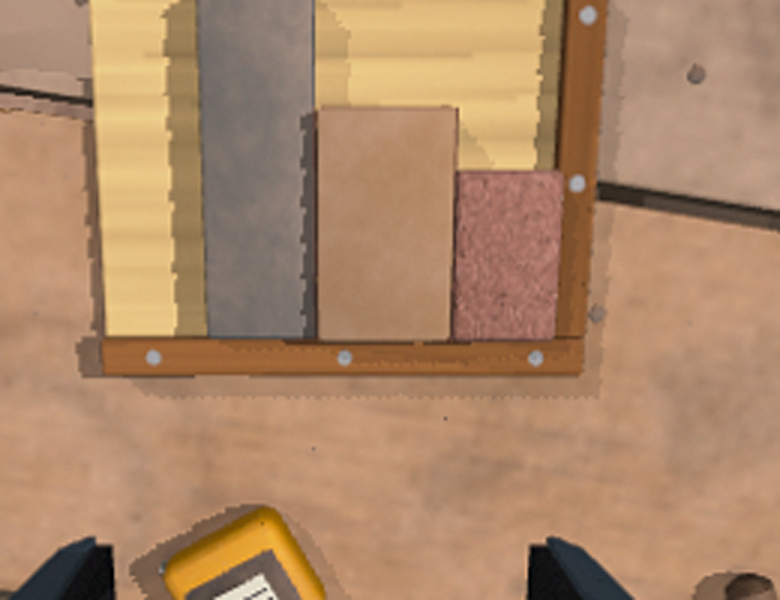

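Everything is now snug and against both fences. Block centre is at board (29.7, 27). Next is the capital.

{"name": "servo_tool", "arguments": {
  "grip": [0.09,0.09,0.09,0.09,0.09,0.09,0.09,0.09,0.09,0.09],
  "travel": [
    [0.01,0.386,0.188],
    [0.01,0.386,0.188],
    [0.01,0.386,0.188],
    [0.01,0.386,0.188],
    [0.01,0.386,0.188],
    [0.01,0.386,0.188],
    [0.01,0.386,0.188],
    [0.01,0.386,0.188],
    [0.01,0.386,0.188],
    [0.01,0.386,0.188]
  ],
  "rotation": [
    [0,0,0],
    [0,0,0],
    [0,0,0],
    [0,0,0],
    [0,0,0],
    [0,0,0],
    [0,0,0],
    [0,0,0],
    [0,0,0],
    [0,0,0]
  ]
}}

```text
t: 34.83
tcp_pos: [570.6, 399.9, 122.8]
ee_rot: [3.141, 0.001, -2.992]
wrist_force: [-0.3, -0.2, -0.5]
width: 89.8
grasp_force: 0.0
```

{"name": "servo_tool", "arguments": {
  "grip": [0.09,0.09,0.09,0.09,0.065,0.045,0.045,0.045,0.045,0.045],
  "travel": [
    [0.0018,0,0.04],
    [0.0018,0,0.08],
    [0.0018,0,0.095],
    [0.0018,0,0.095],
    [0.0018,0,0.095],
    [0.0018,0,0.095],
    [0.0018,0,0.095],
    [0.0018,0,0.095],
    [0.0018,0,0.095],
    [0.0018,0,0.095]
  ],
  "rotation": [
    [0,0,0],
    [0,0,0],
    [0,0,0],
    [0,0,0],
    [0,0,0],
    [0,0,0],
    [0,0,0],
    [0,0,0],
    [0,0,0],
    [0,0,0]
  ]
}}

```text
t: 36.08
tcp_pos: [568.4, 401.0, 27.5]
ee_rot: [3.141, 0.001, -2.99]
wrist_force: [-0.5, 2.9, 6.3]
width: 56.6
grasp_force: 30.0
```

{"name": "servo_tool", "arguments": {
  "grip": [0.045,0.045,0.045,0.045,0.045,0.045,0.045,0.045,0.045,0.045],
  "travel": [
    [0,0,-0.03],
    [0,0,-0.09],
    [0.058,-0.361,-0.093],
    [0.058,-0.361,-0.093],
    [0.058,-0.361,-0.093],
    [0.058,-0.361,-0.093],
    [0.058,-0.361,-0.093],
    [0.058,-0.361,-0.093],
    [0.058,-0.361,-0.093],
    [0.058,-0.361,-0.093]
  ],
  "rotation": [
    [0,0,0],
    [0,0,0],
    [0,0,0],
    [0,0,0],
    [0,0,0],
    [0,0,0],
    [0,0,0],
    [0,0,0],
    [0,0,0],
    [0,0,0]
  ]
}}

```text
t: 37.33
tcp_pos: [565.1, 35.0, 119.8]
ee_rot: [3.142, -0.0, -2.991]
wrist_force: [0.3, -0.6, -2.2]
width: 57.0
grasp_force: 30.0
```

{"name": "servo_tool", "arguments": {
  "grip": [0.045,0.045],
  "travel": [
    [0,0,0.015],
    [0,0,0.03]
  ],
  "rotation": [
    [0,0,0],
    [0,0,0]
  ]
}}

```text
t: 37.58
tcp_pos: [564.9, 35.8, 88.6]
ee_rot: [3.142, -0.001, -2.989]
wrist_force: [0.5, 0.1, -2.4]
width: 56.5
grasp_force: 30.0
```

```bash
python3 -c "
from h import *
st()
c=camera('side');cv2.imwrite('pics/x10.png',c['img'])
a=c['img'][130:230,200:350]; b=camera('scene')['img'][120:240,210:370]
cv2.imwrite('pics/v10.png',np.hstack([cv2.resize(a,(400,300)),cv2.resize(b,(400,300))]))"
```

```text
t 37.58 board xy [29.3 27.1] z 88.6 yaw-rel 0.1 F [ 0.5  0.1 -2.4] w 56.5
```

View pics/v10.png

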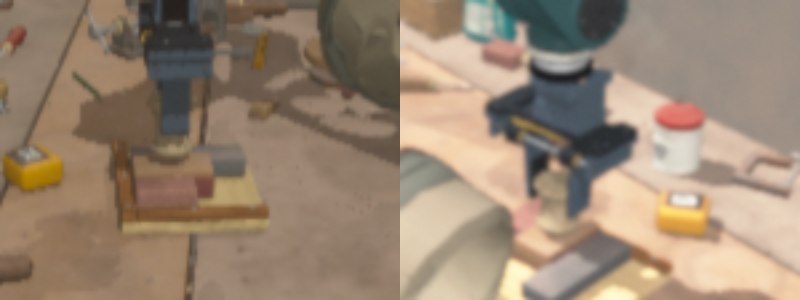

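The capital hangs upright over the block's middle. I lower it slowly.

{"name": "servo_tool", "arguments": {
  "grip": [0.045,0.045,0.045,0.045,0.045],
  "travel": [
    [0,0,0.007],
    [0,0,0.012],
    [0,0,0.015],
    [0,0,0.016],
    [0,0,0.016]
  ],
  "rotation": [
    [0,0,0],
    [0,0,0],
    [0,0,0],
    [0,0,0],
    [0,0,0]
  ]
}}

```text
t: 38.3
tcp_pos: [565.3, 34.9, 74.1]
ee_rot: [-3.142, 0.0, -2.99]
wrist_force: [0.1, 0.3, -2.8]
width: 57.0
grasp_force: 30.0
```

{"name": "servo_tool", "arguments": {
  "grip": [0.045,0.045,0.045,0.045],
  "travel": [
    [0,0,0.001],
    [0,0,0.0015],
    [0,0,0.002],
    [0,0,0.002]
  ],
  "rotation": [
    [0,0,0],
    [0,0,0],
    [0,0,0],
    [0,0,0]
  ]
}}

```text
t: 38.8
tcp_pos: [565.6, 34.9, 73.1]
ee_rot: [-3.142, 0.0, -2.99]
wrist_force: [-8.7, -0.9, 17.5]
width: 56.7
grasp_force: 30.0
```

{"name": "servo_tool", "arguments": {
  "grip": [0.045,0.062,0.07,0.08,0.09,0.09,0.09],
  "travel": [
    [0,0,-0.001],
    [0,0,-0.001],
    [0,0,-0.001],
    [0,0,-0.001],
    [0,0,-0.001],
    [0,0,-0.001],
    [0,0,-0.02]
  ],
  "rotation": [
    [0,0,0],
    [0,0,0],
    [0,0,0],
    [0,0,0],
    [0,0,0],
    [0,0,0],
    [0,0,0]
  ]
}}

```text
t: 39.67
tcp_pos: [564.3, 34.9, 91.6]
ee_rot: [3.141, -0.002, -2.99]
wrist_force: [-0.3, -0.5, -0.1]
width: 89.9
grasp_force: 0.0
```

{"name": "servo_tool", "arguments": {
  "grip": [0.09,0.09,0.09,0.09,0.09,0.09,0.09,0.09],
  "travel": [
    [0,0,-0.04],
    [0,0,-0.1],
    [-0.03,0,-0.16],
    [-0.06,0,-0.22],
    [-0.08,0,-0.24],
    [-0.08,0,-0.24],
    [-0.08,0,-0.24],
    [-0.08,0,-0.24]
  ],
  "rotation": [
    [0,0,0],
    [0,0,0],
    [0,0,0],
    [0,0,0],
    [0,0,0],
    [0,0,0],
    [0,0,0],
    [0,0,0]
  ]
}}

```text
t: 40.67
tcp_pos: [643.1, 46.8, 330.8]
ee_rot: [3.141, -0.002, -2.99]
wrist_force: [-0.8, 0.2, -0.4]
width: 89.9
grasp_force: 0.0
```

```bash
python3 -c "
from h import *
st()
c,W=onb('wrist','w11.png')
b=camera('side')['img'][130:230,200:350]
cv2.imwrite('pics/v11.png',np.hstack([cv2.resize(c['img'][0:240,130:410],(450,386)),cv2.resize(b,(350,386))]))
P=W.reshape(-1,3); P=P[np.isfinite(P[:,0])&(abs(P[:,2]-102)<4)]; k=(np.hypot(*(P[:,:2]-[565.6,35.8]).T)<60); P=P[k]
(x,r)=cv2.minEnclosingCircle(P[:,:2].astype(np.float32)); print('cap',tb(x),r,np.percentile(P[:,2],[2,50,98]),len(P))
A=np.c_[P[:,:2]-P[:,:2].mean(0),np.ones(len(P))]; print('tilt',np.linalg.lstsq(A,P[:,2],rcond=None)[0])"
```

```text
t 40.67 board xy [108.3  26.2] z 330.8 yaw-rel 0.02 F [-0.8  0.2 -0.4] w 89.9
board [548.   15.5] 0.61
brick_rub_centre 0.82 [296. 109.] on world [569.8  89.6] 8.2 board [42.2 79.6] rel -0.4 raw [42.3 79.6] (array([74.2, 51.2]), 8.2, 41.3, 1922) 0.03
sanding_block_centre 0.74 [263.  71.] bench world [560.8   8.5] 150.6 board [21.1  0.7] rel 142.0 raw [20.2  1.4] (array([100.5,  63.2]), 149.6, 35.3, 118) 0.1
sanding_block_centre 0.74 [263.  71.] on world [564.3  36.4] 9.2 board [28.8 27.8] rel 0.6 raw [29.5 28.3] (array([99.3, 62.9]), 8.9, 45.0, 1405) 0.01
whetstone_centre 0.92 [219.  74.] bench world [5.653e+02 1.000e-01] 167.3 board [24.3 -8.2] rel 158.7 raw [21.3 -6.8] (array([148.3,  51.9]), 167.2, 23.3, 98) 1.68
whetstone_centre 0.92 [219.  74.] on world [547.3 -23.4] 8.9 board [  3.  -28.8] rel 0.3 raw [  3.8 -28.6] (array([149.7,  50.4]), 9.1, 35.4, 4011) 0.01
cap [30.  23.8] 29.95248031616211 [101.4819077  103.07801997 104.72801705] 2046
tilt [8.02829616e-04 2.47002348e-05 1.03094406e+02]
```

View pics/v11.png

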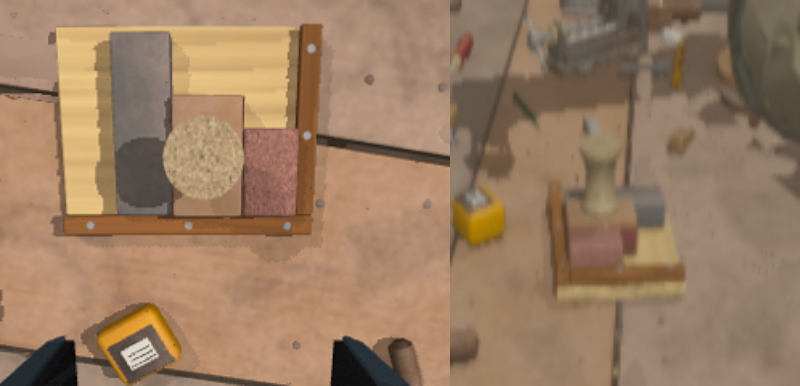

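The capital stands upright, but about 3.5 mm off the block's centre line in y, and the whetstone's end may be about 1 mm off the far fence. I mend both, whetstone first.

{"name": "servo_tool", "arguments": {
  "grip": [0,0,0,0,0,0,0,0,0,0],
  "travel": [
    [0.211,-0.055,0],
    [0.211,-0.055,0],
    [0.211,-0.055,0],
    [0.211,-0.055,0],
    [0.211,-0.055,0.05],
    [0.211,-0.055,0.11],
    [0.211,-0.055,0.17],
    [0.211,-0.055,0.23],
    [0.211,-0.055,0.29],
    [0.211,-0.055,0.31]
  ],
  "rotation": [
    [0,0,0],
    [0,0,0],
    [0,0,0],
    [0,0,0],
    [0,0,0],
    [0,0,0],
    [0,0,0],
    [0,0,0],
    [0,0,0],
    [0,0,0]
  ]
}}

```text
t: 42.22
tcp_pos: [441.9, -38.9, 18.9]
ee_rot: [3.14, -0.004, -2.99]
wrist_force: [-0.1, 1.1, 0.5]
width: 0.5
grasp_force: 0.0
```

```bash
python3 -c "
from h import *
st()"
```

```text
t 42.23 board xy [-103.5  -28.3] z 18.9 yaw-rel 0.02 F [-0.1  1.1  0.5] w 0.5
```

{"name": "servo_tool", "arguments": {
  "grip": [0,0,0,0,0,0],
  "travel": [
    [-0.008,0,0],
    [-0.014,0,0],
    [-0.016,0,0],
    [-0.017,0,0],
    [-0.018,0,0],
    [-0.018,0,0]
  ],
  "rotation": [
    [0,0,0],
    [0,0,0],
    [0,0,0],
    [0,0,0],
    [0,0,0],
    [0,0,0]
  ]
}}

```text
t: 42.98
tcp_pos: [458.2, -36.6, 22.6]
ee_rot: [3.14, -0.007, -2.99]
wrist_force: [-24.4, -11.7, 17.2]
width: 0.4
grasp_force: 13.3
```

{"name": "servo_tool", "arguments": {
  "grip": [0,0,0],
  "travel": [
    [-0.001,0,0],
    [-0.0015,0,0],
    [-0.0015,0,0]
  ],
  "rotation": [
    [0,0,0],
    [0,0,0],
    [0,0,0]
  ]
}}

```text
t: 43.35
tcp_pos: [458.2, -36.4, 22.4]
ee_rot: [3.14, -0.01, -2.99]
wrist_force: [-32.9, -14.4, 24.9]
width: 0.5
grasp_force: 17.6
```

{"name": "servo_tool", "arguments": {
  "grip": [0,0,0],
  "travel": [
    [-0.001,0,0],
    [-0.0015,0,0],
    [-0.0015,0,0]
  ],
  "rotation": [
    [0,0,0],
    [0,0,0],
    [0,0,0]
  ]
}}

```text
t: 43.72
tcp_pos: [458.2, -36.1, 22.1]
ee_rot: [3.139, -0.013, -2.99]
wrist_force: [-40.6, -16.4, 31.1]
width: 0.1
grasp_force: 21.3
```

{"name": "servo_tool", "arguments": {
  "grip": [0,0,0.09,0.09,0.09,0.09,0.09,0.09,0.09,0.09],
  "travel": [
    [0.015,0,0],
    [0.015,0,-0.05],
    [0.015,0,-0.11],
    [0.015,0,-0.15],
    [-0.045,0.05,-0.15],
    [-0.105,0.052,-0.15],
    [-0.115,0.052,-0.15],
    [-0.115,0.052,-0.15],
    [-0.115,0.052,-0.15],
    [-0.115,0.052,-0.15]
  ],
  "rotation": [
    [0,0,0],
    [0,0,0],
    [0,0,0],
    [0,0,0],
    [0,0,0],
    [0,0,0],
    [0,0,0],
    [0,0,0],
    [0,0,0],
    [0,0,0]
  ]
}}

```text
t: 44.98
tcp_pos: [569.8, 32.4, 172.4]
ee_rot: [-3.142, 0.0, -2.991]
wrist_force: [-0.5, -1.0, 0.0]
width: 77.2
grasp_force: 0.0
```

```bash
python3 -c "
from h import *
st()"
```

```text
t 44.98 board xy [33.7 23. ] z 172.4 yaw-rel -0.0 F [-0.5 -1.   0. ] w 77.2
```

{"name": "servo_tool", "arguments": {
  "grip": [0.09,0.09,0.09,0.09,0.065,0.045,0.045,0.045,0.045,0.045],
  "travel": [
    [0.0037,0.001,0.04],
    [0.0037,0.001,0.08],
    [0.0037,0.001,0.096],
    [0.0037,0.001,0.096],
    [0.0037,0.001,0.096],
    [0.0037,0.001,0.096],
    [0.0037,0.001,0.096],
    [0.0037,0.001,0.096],
    [0.0037,0.001,0.096],
    [0.0037,0.001,0.096]
  ],
  "rotation": [
    [0,0,0],
    [0,0,0],
    [0,0,0],
    [0,0,0],
    [0,0,0],
    [0,0,0],
    [0,0,0],
    [0,0,0],
    [0,0,0],
    [0,0,0]
  ]
}}

```text
t: 46.22
tcp_pos: [567.1, 33.3, 76.5]
ee_rot: [3.141, 0.001, -2.99]
wrist_force: [-1.7, 3.2, 7.4]
width: 56.7
grasp_force: 30.0
```

```bash
python3 -c "
from h import *
st()"
```

```text
t 46.23 board xy [31.1 24.3] z 76.5 yaw-rel 0.02 F [-1.7  3.2  7.4] w 56.7
```

{"name": "servo_tool", "arguments": {
  "grip": [0.045,0.045,0.045,0.045,0.045,0.045,0.045],
  "travel": [
    [0,0,-0.004],
    [0,0,-0.004],
    [0,0.0033,-0.004],
    [0,0.0033,-0.004],
    [0,0.0033,-0.002],
    [0,0.0033,0.0005],
    [0,0.0033,0.0008]
  ],
  "rotation": [
    [0,0,0],
    [0,0,0],
    [0,0,0],
    [0,0,0],
    [0,0,0],
    [0,0,0],
    [0,0,0]
  ]
}}

```text
t: 47.1
tcp_pos: [566.7, 36.4, 76.2]
ee_rot: [3.142, 0.0, -2.99]
wrist_force: [-9.5, -0.0, 23.2]
width: 57.2
grasp_force: 30.0
```

{"name": "servo_tool", "arguments": {
  "grip": [0.045,0.062,0.07,0.08,0.09,0.09,0.09],
  "travel": [
    [0,0,-0.0005],
    [0,0,-0.0005],
    [0,0,-0.0005],
    [0,0,-0.0005],
    [0,0,-0.0005],
    [0,0,-0.0005],
    [0,0,-0.02]
  ],
  "rotation": [
    [0,0,0],
    [0,0,0],
    [0,0,0],
    [0,0,0],
    [0,0,0],
    [0,0,0],
    [0,0,0]
  ]
}}

```text
t: 47.98
tcp_pos: [565.4, 36.4, 94.8]
ee_rot: [3.141, -0.002, -2.99]
wrist_force: [-0.7, -0.1, 0.1]
width: 89.6
grasp_force: 0.0
```

{"name": "servo_tool", "arguments": {
  "grip": [0.09,0.09,0.09,0.09,0.09,0.09,0.09,0.09],
  "travel": [
    [0,0,-0.04],
    [0,0,-0.1],
    [-0.03,0,-0.16],
    [-0.06,0,-0.22],
    [-0.08,0,-0.24],
    [-0.08,0,-0.24],
    [-0.08,0,-0.24],
    [-0.08,0,-0.24]
  ],
  "rotation": [
    [0,0,0],
    [0,0,0],
    [0,0,0],
    [0,0,0],
    [0,0,0],
    [0,0,0],
    [0,0,0],
    [0,0,0]
  ]
}}

```text
t: 48.98
tcp_pos: [644.2, 48.3, 334.1]
ee_rot: [3.141, -0.002, -2.99]
wrist_force: [-0.5, -0.7, -0.3]
width: 89.8
grasp_force: 0.0
```

```bash
python3 -c "
from h import *
st()
c,W=onb('wrist','w12.png')
b=camera('side')['img'][130:230,200:350]
cv2.imwrite('pics/v12.png',np.hstack([cv2.resize(c['img'][0:240,130:410],(450,386)),cv2.resize(b,(350,386))]))
P=W.reshape(-1,3); P=P[np.isfinite(P[:,0])&(abs(P[:,2]-102)<4)]; k=(np.hypot(*(P[:,:2]-[565.6,35.8]).T)<60); P=P[k]
(x,r)=cv2.minEnclosingCircle(P[:,:2].astype(np.float32)); print('cap',tb(x),r,np.percentile(P[:,2],[2,50,98]),len(P))
A=np.c_[P[:,:2]-P[:,:2].mean(0),np.ones(len(P))]; print('tilt',np.linalg.lstsq(A,P[:,2],rcond=None)[0])"
```

```text
t 48.98 board xy [109.6  27.6] z 334.1 yaw-rel 0.02 F [-0.5 -0.7 -0.3] w 89.8
brick_rub_centre 0.76 [296. 108.] on world [569.6  89.8] 8.1 board [42.1 79.8] rel -0.5 raw [41.7 79.6] (array([75.9, 50.7]), 8.3, 41.2, 1879) 0.02
sanding_block_centre 0.57 [262.  72.] bench world [562.    2.4] 157.9 board [21.4 -5.5] rel 149.3 raw [16.3  2.1] (array([113.2,  57.2]), 154.7, 35.2, 106) 0.94
sanding_block_centre 0.57 [262.  72.] on world [563.1  37. ] 9.1 board [27.7 28.6] rel 0.5 raw [29.4 28.5] (array([96.8, 63.3]), 8.8, 45.1, 1326) 0.01
cap [29.6 25. ] 30.054672241210938 [101.48867667 103.07306752 104.72467797] 2014
tilt [-1.85158992e-03 -2.27995712e-03  1.03096671e+02]
```

View pics/v12.png

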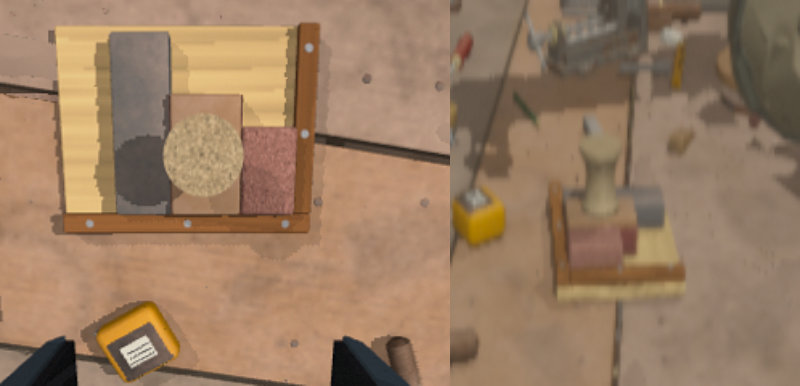

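The three pieces lie flat and snug along the far fence (left panel: whetstone 140,125, block 207,155, stone 270,170). The capital stands upright on the block's middle at (203,155), and the robot is clear.

```bash
python3 -c "
from h import *
print(close_job())"
```

```text
the job is handed in; nothing more can be done
None
```

The job is handed in: the stone, sanding block and whetstone lie snug along the far fence from the corner, and the capital stands upright on the block, about 2–3 mm off its centre line at the last look.

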